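Cure the glue seam of a casket lid with a held curing lamp

ROBOT

A 6-joint arm with a two-finger parallel gripper is mounted at the origin on the work surface. World frame = base frame: x ahead of the robot, y to its left, z up, the work surface at z = 0. Lengths are in mm, angles in degrees, forces in N, time in s.
With the tool pointing down it reaches from about 350 to 850 mm from the base axis. Payload 8.1 kg.
Tool frame: the origin (TCP) lies at the very end of the fingers, on their centre line; the grasp point (between the pads) lies 19 mm behind it; z points along the fingers, y is the line along which they close (so a half turn about z gives the same grasp; the last joint's range is limited). The gripper opens to 85 mm and grips with 20 to 120 N. Pads are 22 mm wide; open, the fingers measure 114 mm over their backs; the gripper's body (76 mm by 85 mm) begins 54 mm behind the grasp point. The pads swing forward as they close: fully open they stand 13 mm farther back than shut.
Start: joints at [64.034, 7.471, 85.268, -0, 87.261, -4.893], TCP at [215.717, 559.885, 231.292] pointing down, gripper open.
Joint ranges: [-169.43, 169.43], [-51.17, 129.36], [1.28, 143.12], [-76.62, 256.62], [0, 156.53], [-152.29, 152.29]. Speed limits (degrees/s): [136.94, 136.94, 159.86, 180, 180, 180].

INTERFACE

Orientations are given as [roll, pitch, yaw] about the fixed x, y, z axes, in that order (R = Rz(yaw) Ry(pitch) Rx(roll)).
In Python, from bench import sense, eyes, job, models gives the robot as it stands. The module is installed in compiled form; this text tells all that it offers.
- The arm moves only by the tool apply_moves, never from a script. Its argument "rows" is a list of rows, each a list of 6 numbers: the shift along the tool's x, y, z in mm, then the turn, a rotation vector about the tool's x, y, z in rad. In form: [[dx, dy, dz, rx, ry, rz], ...]. A call has exactly 5 rows; each row shifts and turns the commanded pose from where the row before left it, along the tool's axes as they then stand; what a row does not reach is not made up. A row lasts 1/8 s, in which the tool goes at most 62.5 mm and 10.7 degrees, less where a joint would pass 70% of its speed; a pose out of reach is approached as far as the arm can. A call is refused whole if a number of a shift passes 62.5 or a number of a turn 0.188, either way. A call with a gripper value outside its range is refused whole. "fingers" is the finger opening in mm, from 0 to 85.4, set as the call begins (left out, the last holds). The fingers move at their own pace and stop on an object; "grip_force" is the grip in N (left out, the last holds). Time passes only in rows, so rows that do not move let the fingers close, or fill a call up. It gives the time, the measured TCP pose, the force, the opening and the grip force at its end, in the units of the state.
- sense(): the state, without advancing time (a new reading comes with each control period).
- eyes.snapshot(name): name is "scene" or "top" or "wrist"; returns (picture, depth): 400x640x3 uint8, red, green, blue; 400x640 float32, mm along the optical axis (not along the pixel's ray), 0 where there is no reading.
- eyes.get_calibration(name): a dict with "intrinsics" (3x3 intrinsics, pixels), "D" ([k1, k2, p1, p2, k3] as OpenCV has them; the pictures are not rectified), "R" (3x3) and "t" (3): a world point X has camera coordinates R X + t; the wrist camera has in their place "mount" (4x4, takes a point from camera to tool coordinates, whose origin is the TCP and whose axes are the flange's). Camera axes: x right, y down, z forward; pixel columns grow to the right and rows downward; lengths in mm; the calibration is good to about 2 mm. A picture is of the moment at which its call begins: read the wrist's pose just before it. get_calibration takes no time and is no camera call.
- job.hand_in(): hands the job in; it is judged then, once.
Trained networks look in the newest picture that a camera, given by its name, has taken for a name from the list of things; names that differ only in an ending like _2 or _b are one class to them, and where a whole thing is asked for, a point or a joint stands for the part that bears it (a point fixed in the world has none). Each returns a list of dicts, best first, with "confidence" (0 to 1); they miss things now and then, are a little off and sometimes report something else, mostly with a low value. They report only what shows in the picture. A call takes as long as a camera call. They do not tell look-alikes from the thing itself.
- models.boxes_of(name, camera): "xyz" ([x, y, z] in mm, in world coordinates, good to about 4 mm: the middle of the surface that is visible of it).
- models.cut_out(name, camera): "pixels" (400x640 bool, what is visible of it).
- models.place_of(name, camera): "xyz" ([x, y, z] in mm, in world coordinates, good to about 4 mm: a listed point, or the origin of a listed thing).
The state is a dict: "time": time; "joint_pos": joint angles; "qd": joint speeds; "joint_efforts": joint torques, N m; "tool_pos": TCP position; "tcp_rot": TCP orientation; "ft_force": force on the tool from outside, world axes, zero at the start; "wrist_torque": the same for the moment, N m; "finger_gap": finger opening in mm; "grip_force": force on a finger pad.
Only numpy, scipy, OpenCV 4.12 (cv2) and the standard library are available. Lean on these libraries where they do the work, as an engineer would, in place of code of your own. Each camera call takes 0.05 s, during which the arm holds its last target. There are 200 camera calls.

TASK

Lift the curing lamp out of its stand, lay it gently in the two-fork rest and let go, then take it again across its middle. Hold it level, square to the casket's glue seam with its nose 15 to 40 mm away, keep it pointed steadily at the seam's start (the end below the round stud on the lid) for a full second, guide it slowly along the seam, about 2 cm a second, and hold it for another at the far end. Then lay the lamp gently back in the rest; touch neither the casket nor its block, and leave the pot, bottle, hammer and magnifier where they are.

Things in the scene. Friction and masses are not known exactly. Their poses are not given: they have to be found in the camera images.
- lamp: pen-like curing lamp, 190 mm long, 0.15 kg: aluminium body 26 x 26 mm in section, 40 to 190 mm from the nose tip, and a black tapered nose (16 mm wide at the tip, 25 mm at the body). Origin at the nose tip; z runs along it from nose to tail, x and y square to its flat sides; it shines along -z. Starts upright, nose down, in the stand
- lamp_mid (a point): point on the lamp's centre line 100 mm from the nose tip: its middle, where to hold it for curing (within 30 mm)
- stand: fixed charging stand: base 100 (x) x 80 (y) x 12 mm and an upright square well, 40 mm outside, 31 mm inside, mouth 130 mm above the bench, floor at 12 mm; some 72 mm of the lamp's tail stand out of it. Origin under its centre on the bench, z up, x and y square to the well's walls
- rest: fixed dark wooden rest: base 120 (x) x 75 (y) x 10 mm with two forks at x = -35 and +35 mm, each 10 mm thick (x), with a flat floor 45 mm above the bench, 42 mm wide (y) between prongs 8 mm thick that rise to 65 mm. The lamp lies in it along x, either way round, its middle half way between the forks. Origin under its centre on the bench, z up
- rest_mid (a point): where the lamp's middle lies in the rest: half way between the forks, 58 mm above the bench; axes as the rest's
- work: fixed wooden casket, lid glued on, 60 (x) x 104 (y) mm, top 96 mm above the bench, on a steel block 90 (x) x 150 (y) x 30 mm, between two dark end stops at y = +-58 mm, 10 mm thick, 75 mm high, 13 mm proud of the front face. That face looks to -x and has the seam; a round brass stud (16 mm) is on the lid at the seam's start, 12 mm behind it. Origin under its centre on the bench, z up
- seam_start (a point): start of the glue seam, a thin level line on the casket's front face 81 mm above the bench: the end at the work's +y side, below the stud; axes as the work's, x into the face
- seam_q1 (a point): point on the seam 18 mm from its start
- seam_mid (a point): middle of the seam, 36 mm from its start
- seam_q3 (a point): point on the seam 54 mm from its start
- seam_end (a point): far end of the seam, 72 mm from its start, at the work's -y side
- pot: steel pot of files, 72 mm across and 100 mm high, files up to 195 mm; bystander. Origin under its centre, z up
- bottle: white bottle, 44 mm across, 110 mm high; bystander. Origin under its centre, z up
- hammer: small hammer lying on the bench along its x, 242 mm long, 25 mm high: wooden handle from x = -130 mm, steel head 60 mm (y) at x = +100 mm; bystander. Origin on the bench
- magnifier: bench magnifier: steel foot 96 mm across, 18 mm high, a thin upright post 335 mm high and at its top a lens 72 mm across, level, centred 66 mm out along the magnifier's x; bystander. Origin under the foot's centre, z up
Mind the look-alikes: they are no part of the job. Of the things like the lamp, leave any that is purple, turquoise or yellow; of the rest the smaller one is meant.

How it is judged (in metres and radians):
On the way, in this order (a step that is already met when the one before it is completed fails the run):
1. the lamp lies level in the rest, let go (angle between lamp's own z axis and vertical between 1.45 and 1.69 rad and horizontal distance between lamp_mid and rest_mid below 0.025 m and z of lamp_mid in the frame of rest_mid between -0.006 and 0.006 m and angle between the z axis of lamp and the x axis of rest, either way round below 0.2 rad and contact force between the fingers and lamp below 0.1 N and linear speed of lamp below 0.02 m/s), for 0.2 s.
2. held by its middle, the lamp points steadily and squarely at the seam's start for a second (x of seam_start in the frame of lamp between -0.008 and 0.008 m and y of seam_start in the frame of lamp between -0.008 and 0.008 m and z of seam_start in the frame of lamp between -0.045 and -0.012 m and angle between the z axis of lamp and the x axis of work, either way round below 0.26 rad and distance between the grasp point and lamp_mid below 0.032 m and linear speed of lamp below 0.02 m/s), for 0.8 s.
3. moving slowly, it passes the first quarter of the seam (x of seam_q1 in the frame of lamp between -0.008 and 0.008 m and y of seam_q1 in the frame of lamp between -0.008 and 0.008 m and z of seam_q1 in the frame of lamp between -0.045 and -0.012 m and angle between the z axis of lamp and the x axis of work, either way round below 0.26 rad and distance between the grasp point and lamp_mid below 0.032 m and linear speed of lamp below 0.06 m/s), for 0.1 s.
4. moving slowly, it passes the middle (x of seam_mid in the frame of lamp between -0.008 and 0.008 m and y of seam_mid in the frame of lamp between -0.008 and 0.008 m and z of seam_mid in the frame of lamp between -0.045 and -0.012 m and angle between the z axis of lamp and the x axis of work, either way round below 0.26 rad and distance between the grasp point and lamp_mid below 0.032 m and linear speed of lamp below 0.06 m/s), for 0.1 s.
5. moving slowly, it passes the third quarter (x of seam_q3 in the frame of lamp between -0.008 and 0.008 m and y of seam_q3 in the frame of lamp between -0.008 and 0.008 m and z of seam_q3 in the frame of lamp between -0.045 and -0.012 m and angle between the z axis of lamp and the x axis of work, either way round below 0.26 rad and distance between the grasp point and lamp_mid below 0.032 m and linear speed of lamp below 0.06 m/s), for 0.1 s.
6. it points steadily and squarely at the seam's far end for a second (x of seam_end in the frame of lamp between -0.008 and 0.008 m and y of seam_end in the frame of lamp between -0.008 and 0.008 m and z of seam_end in the frame of lamp between -0.045 and -0.012 m and angle between the z axis of lamp and the x axis of work, either way round below 0.26 rad and distance between the grasp point and lamp_mid below 0.032 m and linear speed of lamp below 0.02 m/s), for 0.8 s.
At the end, for the whole second after the job is handed in: The lamp lies in both forks of the rest, level within 7 degrees and along it within 11 degrees, either way round, its middle within 25 mm sideways and 6 mm in height of the rest's middle, let go and still (all of step 1); the robot touches nothing.
It fails at once if anything touches the casket, its block or its stops (contact force between work and anything else above 1 N).
It fails at once if the lamp is dropped or pushed hard into the rest (over 40 N) (contact force between lamp and rest above 40 N).
It fails at once if the pot, bottle, hammer or magnifier is pushed more than 20 mm from its place (distance of any of pot, bottle, hammer, magnifier from where it was at the start of the episode above 0.02 m).
It also fails if it takes over 72 s, if anything falls off the work surface, if the arm or the gripper's body presses on something with over 40 N, if the wrist force passes 120 N, or if a joint passes its speed limit or range.

## Working session

There is one attempt and no reset: what is moved stays moved. The work goes in short steps, Python scripts to look and compute and a tool call to move; the robot and the scene stay as the last step left them, time stands still between calls to the robot, and variables do not carry over. Pictures are saved under pics/ and viewed, at most 10 in all, crops included, and the job is handed in when it is done.

Besides the shell and the picture viewer there is one more tool, called after "Emit:" in YAML: its name, and indented under it one key for each argument. apply_moves: Moves the arm, as the interface text tells. Its arguments: {"type":"object","properties":{"rows":{"type":"array"},"fingers":{"type":"number"},"grip_force":{"type":"number"}},"required":["rows"]}

```bash
mkdir -p pics; cat > h.py <<'E'
import numpy as np,cv2
from bench import sense,eyes,job,models
def snap(n):
    p,d=eyes.snapshot(n); return p,d
def save(f,p,s=1): cv2.imwrite('pics/'+f,cv2.resize(p[:,:,::-1],None,fx=s,fy=s))
def cloud(d,cam,mask):
    c=eyes.get_calibration(cam); v,u=np.nonzero(mask&(d>0)); z=d[v,u]
    q=cv2.undistortPoints(np.c_[u,v].astype(float)[:,None],c["intrinsics"],np.array(c["D"]))[:,0]
    P=np.c_[q*z[:,None],z]
    return (P-c["t"])@c["R"]
E
python3 - <<'E'
from h import *
for c in("scene","top"):
    p,d=snap(c); save(c+'0.png',p); np.savez(c+'.npz',p=p,d=d)
    for n in["lamp","lamp_mid","stand","rest","work","seam_start","seam_end","pot","bottle","hammer","magnifier"]:
        print(c,n,[(round(r["confidence"],2),np.round(r["xyz"]).tolist()) for r in models.place_of(n,c)][:4])
print(sense())
E
```

```text
scene lamp [(0.93, [621.0, -390.0, 1.0]), (0.72, [492.0, 316.0, -2.0]), (0.71, [636.0, -308.0, -1.0]), (0.65, [468.0, -419.0, 1.0])]
scene lamp_mid [(0.96, [470.0, -416.0, 99.0]), (0.9, [622.0, -385.0, 134.0]), (0.79, [515.0, -308.0, 112.0]), (0.74, [631.0, -305.0, 100.0])]
scene stand [(0.67, [520.0, -310.0, 0.0])]
scene rest [(0.77, [490.0, 318.0, -3.0])]
scene work [(0.84, [651.0, -60.0, -3.0]), (0.39, [372.0, 11.0, -4.0])]
scene seam_start [(0.93, [627.0, -17.0, 82.0])]
scene seam_end [(0.96, [612.0, -85.0, 80.0])]
scene pot [(0.67, [698.0, -194.0, 4.0])]
scene bottle [(0.59, [369.0, -269.0, 3.0])]
scene hammer [(0.75, [373.0, 12.0, -1.0])]
scene magnifier [(0.61, [688.0, 201.0, 3.0])]
top lamp [(0.86, [534.0, -463.0, 2.0]), (0.72, [620.0, -394.0, 5.0]), (0.6, [638.0, -306.0, -0.0]), (0.49, [516.0, -306.0, 13.0])]
top lamp_mid [(0.91, [465.0, -419.0, 101.0]), (0.69, [519.0, -309.0, 110.0]), (0.61, [618.0, -392.0, 138.0]), (0.57, [538.0, -464.0, 130.0])]
top stand [(0.76, [517.0, -300.0, 1.0])]
top rest [(0.79, [489.0, 317.0, -0.0]), (0.29, [613.0, -85.0, 82.0])]
top work [(0.66, 
[... 323 characters left out ...]
202.0, 1.0])]
{'time': 1.2, 'joint_pos': array([ 6.40325272e+01,  7.46966700e+00,  8.52681180e+01, -4.56805538e-04,
        8.72610054e+01, -4.89210194e+00]), 'qd': array([-0.01623857, -0.0244597 , -0.03912677,  0.06436502, -0.07033615,
        0.0678858 ]), 'joint_efforts': array([-2.24144031e-03, -5.69304192e+01, -5.00872958e+01, -1.94559252e-04,
        7.20415792e-04,  5.38251265e-05]), 'tool_pos': array([215.73234903, 559.88042231, 231.30481262]), 'tcp_rot': array([1.79998834e+02, 5.57780664e-04, 1.58924651e+02]), 'ft_force': array([ 0.11977429, -0.17567961,  0.79015268]), 'wrist_torque': array([-0.02089619, -0.00877176, -0.00803737]), 'grip_force': 0.0, 'finger_gap': 85.57233611440724}
```

View pics/scene0.png

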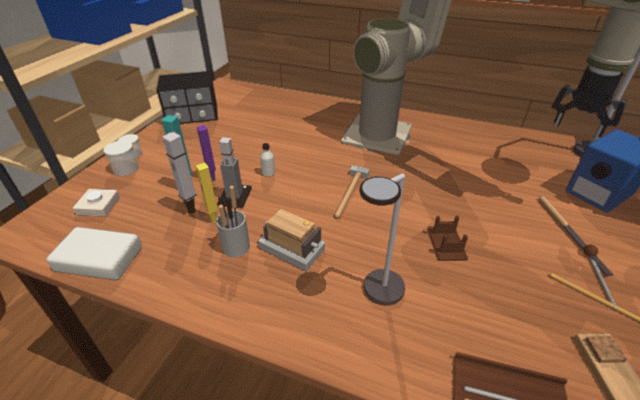

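View pics/top0.png

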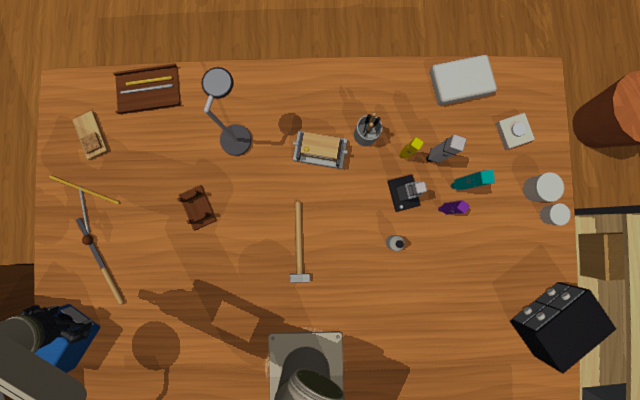

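Scene: the candidates are the grey lamp in the black stand at scene (229,170)/top (416,188), a larger grey one at (180,165)/(448,150), turquoise (172,130)/(475,180), purple (205,145)/(455,208) and yellow (207,190)/(412,148). I choose the smaller grey one, in the stand. Next: a close crop and the yaws.

```bash
python3 - <<'E'
from h import *
T={c:np.load(c+'.npz') for c in("scene","top")}
p=T["scene"]["p"]; a=cv2.resize(p[100:270,140:360,::-1],(660,510),interpolation=cv2.INTER_CUBIC); cv2.imwrite('pics/crop1.png',a)
def rect(P,s):
    r=cv2.minAreaRect(P[:,:2].astype(np.float32)); b=cv2.boxPoints(r); print(s,len(P),np.round(r[0],1),np.round(r[1],1),'edges',np.round([np.degrees(np.arctan2(*(b[i+1]-b[i])[::-1])) for i in(0,1)],1))
full={c:cloud(T[c]["d"],c,np.ones((400,640),bool)) for c in T}
def box(P,x,y,r,z0,z1): return P[(np.hypot(P[:,0]-x,P[:,1]-y)<r)&(P[:,2]>z0)&(P[:,2]<z1)]
for c in T:
    P=full[c]
    rect(box(P,518,-307,45,190,215),c+' lamp top'); rect(box(P,518,-307,45,140,215),c+' lamp tail'); rect(box(P,518,-307,70,9,25),c+' stand base');rect(box(P,518,-307,40,120,140),c+' mouth')
    rect(box(P,490,317,75,6,20),c+' rest base'); rect(box(P,490,317,75,55,75),c+' rest prongs')
    rect(box(P,653,-57,75,90,100),c+' lid'); rect(box(P,653,-57,100,25,35),c+' block'); rect(box(P,653,-57,100,100,120),c+' stud')
    b=box(P,518,-307,45,190,215); print(np.round(np.percentile(b[:,2],[5,50,95]),1),np.round(np.median(b,0),1))
E
```

```text
scene lamp top 88 [ 518.5 -305.8] [29.8 25.3] edges [-80.4   9.6]
scene lamp tail 272 [ 519.6 -306.1] [30.4 27.1] edges [-76.2  13.8]
scene stand base 268 [ 517.9 -305.9] [101.5  81.4] edges [-76.9  13.1]
scene mouth 133 [ 520.4 -306. ] [40.8 42.6] edges [-72.  18.]
scene rest base 619 [488.6 317.1] [122.2  75.2] edges [-67.7  22.3]
scene rest prongs 102 [487.7 317.2] [83.  58.6] edges [-67.1  22.9]
scene lid 748 [651.8 -56.7] [105.8  63.9] edges [-10.9  79.1]
scene block 513 [653.7 -55.7] [149.5  89.9] edges [-11.2  78.8]
scene stud 13 [643.3 -16.5] [10.   9.9] edges [-89.   1.]
[191.  200.6 203.9] [ 524.9 -302.6  200.6]
top lamp top 106 [ 517.9 -307. ] [25.9 25.4] edges [-80.8   9.2]
top lamp tail 156 [ 517.5 -307.1] [26.7 25.4] edges [-80.8   9.2]
top stand base 548 [ 517.8 -308.2] [99.3 79.7] edges [-77.3  12.7]
top mouth 95 [ 517.9 -307.4] [40.3 37.2] edges [-76.7  13.3]
top rest base 776 [492.6 309.1] [128.4 104. ] edges [-59.4  30.6]
top rest prongs 60 [488.3 316.2] [80.6 58.5] edges [-67.6  22.4]
top lid 717 [651.  -57.7] [103.5  58.2] edges [-11.6  78.4]
top block 363 [651.5 -57.5] [149.7  88.2] edges [-10.9  79.1]
top stud 32 [651.1 -55.5] [89.2 54. ] edges [-1.1 88.9]
[197.1 202.5 205.7] [ 517.6 -306.1  202.5]
```

View pics/crop1.png

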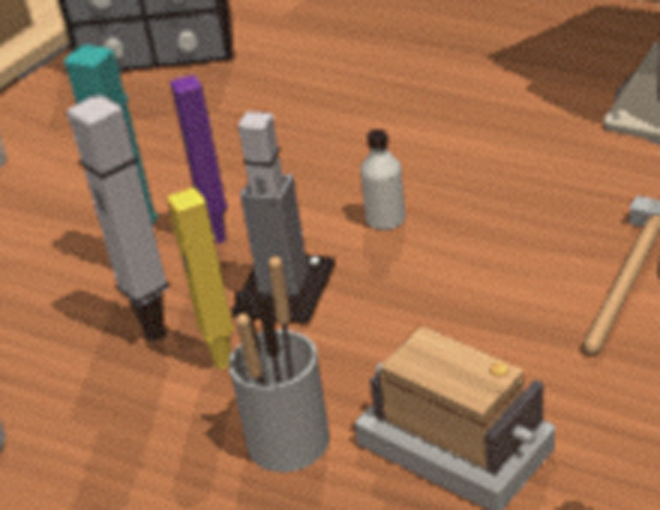

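Crop: the grey lamp stands in the black stand at crop (258,150); a larger grey one is at (110,200). Choice confirmed. I'll check the wrist joint branches for the pick and place orientations.

```bash
cat >> h.py <<'E'
from scipy.spatial.transform import Rotation as Ro
def Rot(yaw,tilt,xs):
    # approach yaw, tilt from vertical (deg); xs=+1: tool x on the up/forward side
    y,t=np.radians([yaw,tilt]); h=np.array([np.cos(y),np.sin(y),0]); k=np.array([0,0,1.])
    z=np.sin(t)*h-np.cos(t)*k; x=xs*(np.cos(t)*h+np.sin(t)*k)
    return np.c_[x,np.cross(z,x),z]
E
python3 - <<'E'
from h import *
L=230
C={'pickR-77':([518,-307,170],-77,50),'pickL13':([518,-307,170],13,50),'place':([547,341,58],22.5,-40),'mid':([488,317,45],22.5,0),'cure':([497,-25,65],-11.2,0),'cureflip':([497,-25,65],168.8,0)}
for n,(p,y,t) in C.items():
  for xs in(1,-1):
    R=Rot(y,t,xs); w=np.array(p)-L*R[:,2]; j1=np.degrees(np.arctan2(w[1],w[0]))
    for s in(95,115):
      M=Ro.from_euler('ZY',[j1,s],degrees=True).inv()*Ro.from_matrix(R)
      a=M.as_euler('ZYZ',degrees=True); print(n,xs,s,'r,z',np.round([np.hypot(*w[:2]),w[2]]),'j1 %.0f j4 %.0f j5 %.0f j6 %.0f'%(j1,a[0],a[1],(a[2]-90+180)%360-180))
E
```

```text
pickR-77 1 95 r,z [497. 318.] j1 -16 j4 -48 j5 65 j6 165
pickR-77 1 115 r,z [497. 318.] j1 -16 j4 -58 j5 53 j6 -177
pickR-77 -1 95 r,z [497. 318.] j1 -16 j4 -48 j5 65 j6 -15
pickR-77 -1 115 r,z [497. 318.] j1 -16 j4 -58 j5 53 j6 3
pickL13 1 95 r,z [490. 318.] j1 -45 j4 47 j5 63 j6 18
pickL13 1 115 r,z [490. 318.] j1 -45 j4 58 j5 50 j6 -1
pickL13 -1 95 r,z [490. 318.] j1 -45 j4 47 j5 63 j6 -162
pickL13 -1 115 r,z [490. 318.] j1 -45 j4 58 j5 50 j6 179
place 1 95 r,z [791. 234.] j1 30 j4 6 j5 125 j6 99
place 1 115 r,z [791. 234.] j1 30 j4 5 j5 105 j6 97
place -1 95 r,z [791. 234.] j1 30 j4 6 j5 125 j6 -81
place -1 115 r,z [791. 234.] j1 30 j4 5 j5 105 j6 -83
mid 1 95 r,z [582. 275.] j1 33 j4 0 j5 85 j6 101
mid 1 115 r,z [582. 275.] j1 33 j4 0 j5 65 j6 101
mid -1 95 r,z [582. 275.] j1 33 j4 0 j5 85 j6 -79
mid -1 115 r,z [582. 275.] j1 33 j4 0 j5 65 j6 -79
cure 1 95 r,z [498. 295.] j1 -3 j4 0 j5 85 j6 98
cure 1 115 r,z [498. 295.] j1 -3 j4 0 j5 65 j6 98
cure -1 95 r,z [498. 295.] j1 -3 j4 -0 j5 85 j6 -82
cure -1 115 r,z [498. 295.] j1 -3 j4 0 j5 65 j6 -82
cureflip 1 95 r,z [498. 295.] j1 -3 j4 -0 j5 85 j6 -82
cureflip 1 115 r,z [498. 295.] j1 -3 j4 0 j5 65 j6 -82
cureflip -1 95 r,z [498. 295.] j1 -3 j4 0 j5 85 j6 98
cureflip -1 115 r,z [498. 295.] j1 -3 j4 0 j5 65 j6 98
```

```bash
cat >> h.py <<'E'
from scipy.spatial.transform import Slerp
def pose():
    s=sense(); return np.array(s["tool_pos"]),Ro.from_euler('xyz',s["tcp_rot"],degrees=True)
def plan(wps,start=None,show=True):
    """wps: list of (p,R3x3,maxmm,maxdeg per row)."""
    import json
    p,R=start or pose(); rows=[]
    for q,Q,mm,dg in wps:
        Q=Ro.from_matrix(Q); p0,R0=p,R; ang=np.degrees((R0.inv()*Q).magnitude()); n=max(1,int(np.ceil(max(np.linalg.norm(q-p0)/mm,ang/dg))))
        S=Slerp([0,1],Ro.concatenate([R0,Q]))
        for i in range(1,n+1):
            f=i/n; t=p0+(q-p0)*f; r=np.concatenate([np.round(R.inv().apply(t-p),1),np.round((R.inv()*S([f])[0]).as_rotvec(),3)])
            p=p+R.apply(r[:3]); R=R*Ro.from_rotvec(r[3:]); rows.append([float(x)+0. for x in r])
    while len(rows)%5: rows.append([0]*6)
    for i in range(0,len(rows),5): print(json.dumps(rows[i:i+5]))
    print(p.round(1)); return p,R
E
python3 - <<'E'
from h import *
G=Rot(-78,50,-1); A=np.array([518,-307,176])+14*G[:,2]
plan([(np.array([440,130,400.]),Rot(-50,30,-1),50,9),(A-130*G[:,2],G,50,9)])
E
```

```text
[[-33.1, -29.1, -15.3, 0.012, -0.047, 0.045], [-35.0, -27.8, -13.4, 0.012, -0.046, 0.045], [-36.8, -26.3, -11.4, 0.012, -0.047, 0.044], [-38.5, -24.8, -9.4, 0.012, -0.046, 0.045], [-39.9, -23.1, -7.2, 0.012, -0.047, 0.045]]
[[-41.2, -21.4, -5.1, 0.012, -0.046, 0.045], [-42.2, -19.5, -2.9, 0.012, -0.047, 0.045], [-43.2, -17.6, -0.7, 0.012, -0.047, 0.045], [-44.0, -15.7, 1.6, 0.012, -0.046, 0.044], [-44.4, -13.7, 3.7, 0.012, -0.047, 0.045]]
[[-44.8, -11.6, 6.1, 0.012, -0.046, 0.045], [-23.8, -22.4, 35.3, 0.039, -0.043, 0.047], [-23.3, -19.9, 37.2, 0.04, -0.043, 0.047], [-22.6, -17.4, 38.9, 0.039, -0.042, 0.047], [-21.6, -14.7, 40.4, 0.04, -0.043, 0.047]]
[[-20.4, -12.1, 41.9, 0.039, -0.043, 0.047], [-19.2, -9.5, 43.1, 0.04, -0.043, 0.047], [-17.6, -6.9, 44.3, 0.039, -0.043, 0.047], [-16.0, -4.3, 45.2, 0.04, -0.042, 0.047], [0, 0, 0, 0, 0, 0]]
[ 499.5 -220.   250.5]
```

Emit:
apply_moves:
  rows:
    - [-33.1,-29.1,-15.3,0.012,-0.047,0.045]
    - [-35.0,-27.8,-13.4,0.012,-0.046,0.045]
    - [-36.8,-26.3,-11.4,0.012,-0.047,0.044]
    - [-38.5,-24.8,-9.4,0.012,-0.046,0.045]
    - [-39.9,-23.1,-7.2,0.012,-0.047,0.045]
  fingers: 85
  grip_force: 80

```text
time: 1.82
tool_pos: [318.3, 363.2, 308.7]
tcp_rot: [-178.1, 13.7, 146.2]
ft_force: [-0.4, 0.4, 0.3]
finger_gap: 84.5
grip_force: 0.0
```

Emit:
apply_moves:
  rows:
    - [-41.2,-21.4,-5.1,0.012,-0.046,0.045]
    - [-42.2,-19.5,-2.9,0.012,-0.047,0.045]
    - [-43.2,-17.6,-0.7,0.012,-0.047,0.045]
    - [-44.0,-15.7,1.6,0.012,-0.046,0.044]
    - [-44.4,-13.7,3.7,0.012,-0.047,0.045]

```text
time: 2.45
tool_pos: [420.0, 167.8, 385.4]
tcp_rot: [-179.3, 27.4, 132.8]
ft_force: [0.9, 0.3, -0.3]
finger_gap: 84.7
grip_force: 0.0
```

Emit:
apply_moves:
  rows:
    - [-44.8,-11.6,6.1,0.012,-0.046,0.045]
    - [-23.8,-22.4,35.3,0.039,-0.043,0.047]
    - [-23.3,-19.9,37.2,0.04,-0.043,0.047]
    - [-22.6,-17.4,38.9,0.039,-0.042,0.047]
    - [-21.6,-14.7,40.4,0.04,-0.043,0.047]

```text
time: 3.08
tool_pos: [469.8, -46.4, 325.0]
tcp_rot: [-178.4, 40.0, 116.9]
ft_force: [0.7, 0.2, -0.5]
finger_gap: 85.2
grip_force: 0.0
```

Emit:
apply_moves:
  rows:
    - [-20.4,-12.1,41.9,0.039,-0.043,0.047]
    - [-19.2,-9.5,43.1,0.04,-0.043,0.047]
    - [-17.6,-6.9,44.3,0.039,-0.043,0.047]
    - [-16.0,-4.3,45.2,0.04,-0.042,0.047]
    - [0,0,0,0,0,0]

```text
time: 3.7
tool_pos: [497.9, -221.9, 247.7]
tcp_rot: [-179.5, 49.9, 102.2]
ft_force: [0.3, 1.7, -0.8]
finger_gap: 85.0
grip_force: 0.0
```

```bash
python3 - <<'E'
from h import *
s=sense(); print(s["time"],s["tool_pos"],s["tcp_rot"],np.round(s["joint_pos"]))
tp,R=pose(); p,d=snap("wrist"); save('w1.png',p)
G=Rot(-78,50,-1); A=np.array([518,-307,176])+14*G[:,2]
print(np.degrees((R.inv()*Ro.from_matrix(G)).magnitude()))
c=eyes.get_calibration("wrist"); K=np.array(c["intrinsics"]);M=np.array(c["mount"])
# project lamp tail-top centre and stand mouth centre
for X in([518,-307,202],[518,-307,130]):
    t=R.inv().apply(np.array(X)-tp); q=np.linalg.inv(M)@np.r_[t,1]; print(X,cv2.projectPoints(q[:3].reshape(1,3),np.zeros(3),np.zeros(3),K,np.array(c["D"]))[0].ravel())
v,u=np.nonzero(d>0); z=d[v,u]; q=cv2.undistortPoints(np.c_[u,v].astype(float)[:,None],K,np.array(c["D"]))[:,0]
P=np.c_[q*z[:,None],z]@M[:3,:3].T+M[:3,3]; P=R.apply(P)+tp
B=P[(np.hypot(P[:,0]-518,P[:,1]+307)<35)&(P[:,2]>196)&(P[:,2]<210)]
if len(B)>20: print(len(B),cv2.minAreaRect(B[:,:2].astype(np.float32)),np.median(B[:,2]))
plan([(A,G,25,9)])
E
```

```text
3.7 [ 497.89677286 -221.87905667  247.66668796] [-179.54914562   49.92578371  102.15359889] [  0. -12. 117. -52.  72.   3.]
0.35542884300211247
[518, -307, 202] [321.55151878 229.74609487]
[518, -307, 130] [321.61731624 145.81600663]
682 ((516.8971557617188, -304.5757751464844), (25.811656951904297, 25.401098251342773), 11.94406509399414) 201.60270243575127
[[-0.2, 0.2, 21.4, -0.001, 0.0, 0.0], [-0.1, 0.3, 21.5, 0.0, 0.0, 0.0], [-0.2, 0.2, 21.4, -0.001, -0.001, 0.001], [-0.1, 0.2, 21.5, 0.0, 0.0, 0.0], [-0.1, 0.2, 21.4, -0.001, 0.0, 0.0]]
[[-0.2, 0.2, 21.5, 0.0, 0.0, 0.0], [0, 0, 0, 0, 0, 0], [0, 0, 0, 0, 0, 0], [0, 0, 0, 0, 0, 0], [0, 0, 0, 0, 0, 0]]
[ 520.2 -317.5  167. ]
```

View pics/w1.png

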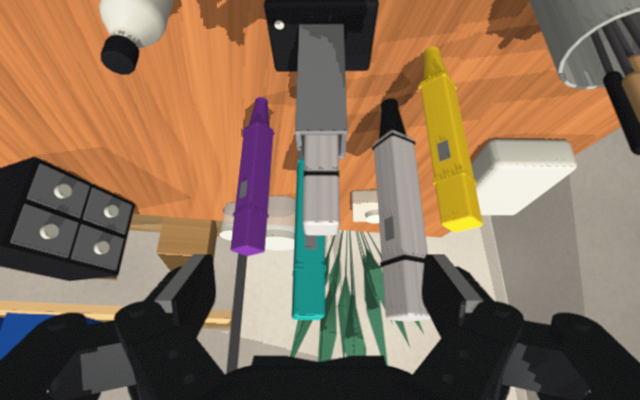

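Lamp centred between the fingers (tail at about (321,205), fingers at (200,270) and (435,270)). Going in and gripping.

Emit:
apply_moves:
  rows:
    - [0,0.2,21.4,-0.001,0.0,0.0]
    - [0,0.3,21.5,0.0,0.0,0.0]
    - [0,0.2,21.4,-0.001,-0.001,0.001]
    - [0,0.2,21.5,0.0,0.0,0.0]
    - [0,0.2,21.4,-0.001,0.0,0.0]

```text
time: 4.38
tool_pos: [519.1, -299.6, 183.0]
tcp_rot: [179.6, 50.1, 101.9]
ft_force: [0.4, 1.0, -0.4]
finger_gap: 85.1
grip_force: 0.0
```

Emit:
apply_moves:
  rows:
    - [-0.2,0.2,20,0,0,0]
    - [0,0,0,0,0,0]
    - [0,0,0,0,0,0]
    - [0,0,0,0,0,0]
    - [0,0,0,0,0,0]

```text
time: 5.0
tool_pos: [521.7, -314.7, 169.7]
tcp_rot: [179.7, 50.1, 101.9]
ft_force: [0.2, -0.0, 0.2]
finger_gap: 84.7
grip_force: 0.0
```

Emit:
apply_moves:
  rows:
    - [0,0,0,0,0,0]
    - [0,0,0,0,0,0]
    - [0,0,0,0,0,0]
    - [0,0,0,0,0,0]
    - [0,0,0,0,0,0]
  fingers: 15

```text
time: 5.62
tool_pos: [521.2, -315.3, 169.0]
tcp_rot: [179.8, 50.0, 101.9]
ft_force: [-0.2, -1.1, 0.7]
finger_gap: 24.9
grip_force: 78.5
```

```bash
python3 - <<'E'
from h import *
s=sense(); print(s)
tp,R=pose();print(R.as_matrix()[:,2])
plan([(tp+[0,0,150],R.as_matrix(),15,9)])
E
```

```text
{'time': 5.625, 'joint_pos': array([-11.52533049,  -2.80929807, 117.05665675, -56.81828191,
        56.97677877,   5.58902004]), 'qd': array([-0.00472013,  0.04378369,  0.11074502, -0.06664898, -0.03205202,
       -0.07643868]), 'joint_efforts': array([  0.23510596, -42.82145619, -45.5615437 ,  -4.37551618,
         0.24788425,   0.06167025]), 'tool_pos': array([ 521.22843734, -315.29099286,  169.04445986]), 'tcp_rot': array([179.79614887,  50.04298975, 101.9368831 ]), 'ft_force': array([-0.21114537, -1.11917299,  0.70098099]), 'wrist_torque': array([ 0.16431671,  0.17152387, -0.07365771]), 'grip_force': 78.5351049900055, 'finger_gap': 24.88386283677371}
[ 0.1620237  -0.74921055 -0.64220859]
[[-11.5, 0.0, -9.6, 0.0, 0.0, 0.0], [-11.5, 0.1, -9.7, 0.0, 0.0, 0.0], [-11.5, 0.0, -9.6, 0.0, 0.0, 0.0], [-11.5, 0.0, -9.6, 0.0, 0.0, 0.0], [-11.5, 0.1, -9.7, 0.0, 0.0, 0.0]]
[[-11.5, 0.0, -9.6, 0.0, 0.0, 0.0], [-11.5, 0.0, -9.6, 0.0, 0.0, 0.0], [-11.5, 0.1, -9.7, 0.0, 0.0, 0.0], [-11.5, 0.0, -9.6, 0.0, 0.0, 0.0], [-11.5, 0.0, -9.6, 0.0, 0.0, 0.0]]
[ 521.2 -315.3  319. ]
```

Gripped (gap 24.9). Lift straight up.

Emit:
apply_moves:
  rows:
    - [-11.5,0,-9.6,0,0,0]
    - [-11.5,0,-9.6,0,0,0]
    - [-11.5,0,-9.6,0,0,0]
    - [-11.5,0,-9.6,0,0,0]
    - [-11.5,0,-9.6,0,0,0]

```text
time: 6.25
tool_pos: [521.2, -315.3, 245.2]
tcp_rot: [179.7, 50.0, 101.9]
ft_force: [-0.7, -0.0, -0.6]
finger_gap: 24.6
grip_force: 78.3
```

Emit:
apply_moves:
  rows:
    - [-11.5,0,-9.6,0,0,0]
    - [-11.5,0,-9.6,0,0,0]
    - [-11.5,0,-9.6,0,0,0]
    - [-11.5,0,-9.6,0,0,0]
    - [-11.5,0,-9.6,0,0,0]

```text
time: 6.88
tool_pos: [520.9, -315.5, 319.7]
tcp_rot: [179.8, 50.0, 101.9]
ft_force: [0.4, 0.0, -0.6]
finger_gap: 24.8
grip_force: 78.3
```

```bash
python3 - <<'E'
from h import *
s=sense(); print(s["time"],s["tool_pos"],s["tcp_rot"],np.round(s["joint_pos"]),s["finger_gap"],s["ft_force"])
p,d=snap("top"); P=cloud(d,"top",np.ones((400,640),bool))
p,d=snap("scene"); P2=cloud(d,"scene",np.ones((400,640),bool))
for Q in(P,P2):
  for z0,z1 in((150,200),(200,250),(250,300),(330,370)):
    B=Q[(np.hypot(Q[:,0]-518,Q[:,1]+307)<30)&(Q[:,2]>z0)&(Q[:,2]<z1)]
    if len(B)>5: print(z0,len(B),B.mean(0).round(1),B[:,2].max().round(1))
save('s2.png',p[90:290,100:360],2.5)
E
```

```text
6.875 [ 520.93913355 -315.51553487  319.6754009 ] [179.79552853  50.02788902 101.94605075] [-12. -13. 109. -49.  68. -10.] 24.783026654807944 [ 0.36798794  0.0028798  -0.6459482 ]
250 24 [ 518.7 -295.   288.2] 299.6
330 298 [ 517.7 -303.4  348.7] 366.8
150 68 [ 525.6 -303.3  184.7] 199.6
200 185 [ 527.9 -302.   226.9] 249.6
250 219 [ 528.5 -301.8  275.6] 300.0
330 130 [ 532.9 -303.2  347.1] 363.4
```

View pics/s2.png

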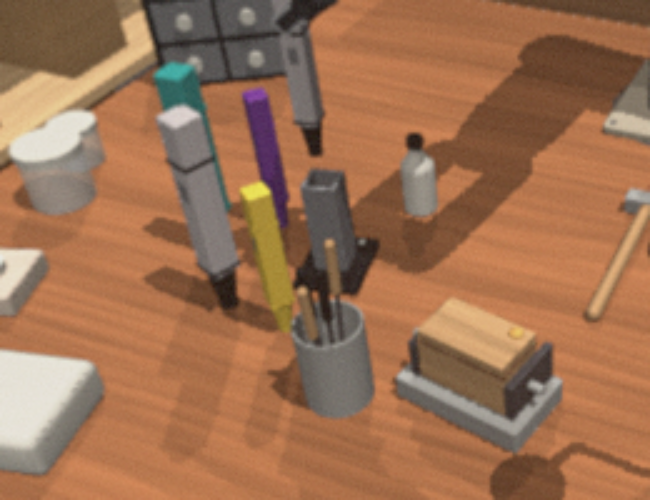

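Lamp is out and hanging upright (nose at crop (315,155), above the well at (325,178)). Planning the laying.

```bash
cat >> h.py <<'E'
E
python3 - <<'E'
from h import *
import json
tp,R=pose()
nose=np.array([517.5,-306,12+150.6]); n_t=R.inv().apply(nose-tp); z_t=R.inv().apply([0,0,1.])
json.dump([n_t.tolist(),z_t.tolist()],open('lamp.json','w')); print(n_t,z_t)
Q=Rot(22.5,-40,-1); 
h=np.array([np.cos(np.radians(22.5)),np.sin(np.radians(22.5)),0])
Qz=Q@z_t; print('lamp z tilt',Qz)
mid=np.array([488,317,58.])
tcp=mid+[0,0,2.5]-Q@(n_t+100*z_t); print('tcp',tcp)
T=np.load('top.npz'); P=cloud(T['d'],'top',np.ones((400,640),bool)); B=P[(P[:,2]>310)&(P[:,2]<350)&(P[:,0]>600)]; print('lens',len(B),np.median(B,0))
plan([(np.array([470,-120,400.]),Rot(-40,45,-1),45,8),(np.array([410,170,400.]),Rot(5,10,-1),45,8),(tcp+[0,0,90],Q,45,8)])
E
```

```text
[128.80255136  -3.01622537  93.88923216] [-0.76758683  0.00541988 -0.64092206]
lamp z tilt [ 0.92178916  0.38768401 -0.00242052]
tcp [541.58151417 341.87228475  49.87269219]
lens 901 [745.83514748 174.83584213 340.51836282]
[[13.9, -1.8, -41.1, -0.097, 0.018, -0.09], [14.6, 3.4, -40.8, -0.097, 0.017, -0.09], [14.7, 8.7, -39.9, -0.097, 0.018, -0.09], [14.4, 13.8, -38.6, -0.097, 0.018, -0.09], [13.6, 18.7, -36.8, -0.097, 0.017, -0.09]]
[[20.5, 22.9, -20.5, -0.046, 0.072, -0.088], [19.8, 25.7, -18.0, -0.046, 0.073, -0.089], [18.6, 28.0, -15.3, -0.046, 0.072, -0.088], [17.1, 30.4, -12.7, -0.046, 0.073, -0.089], [15.1, 32.2, -10.1, -0.046, 0.072, -0.088]]
[[12.8, 33.9, -7.5, -0.046, 0.072, -0.088], [10.2, 35.2, -5.2, -0.046, 0.073, -0.089], [7.3, 36.2, -2.8, -0.046, 0.072, -0.088], [-12.3, 20.0, 35.2, 0.01, 0.108, -0.038], [-16.8, 19.7, 33.4, 0.01, 0.108, -0.038]]
[[-21.0, 19.4, 31.2, 0.011, 0.109, -0.038], [-25.0, 18.8, 28.5, 0.01, 0.108, -0.038], [-28.6, 18.1, 25.3, 0.01, 0.108, -0.038], [-31.9, 17.1, 22.0, 0.01, 0.108, -0.038], [-34.6, 16.1, 18.2, 0.011, 0.109, -0.039]]
[[-37.0, 14.8, 14.1, 0.01, 0.108, -0.038], [0, 0, 0, 0, 0, 0], [0, 0, 0, 0, 0, 0], [0, 0, 0, 0, 0, 0], [0, 0, 0, 0, 0, 0]]
[541.6 341.8 139.8]
```

Emit:
apply_moves:
  rows:
    - [13.9,-1.8,-41.1,-0.097,0.018,-0.09]
    - [14.6,3.4,-40.8,-0.097,0.017,-0.09]
    - [14.7,8.7,-39.9,-0.097,0.018,-0.09]
    - [14.4,13.8,-38.6,-0.097,0.018,-0.09]
    - [13.6,18.7,-36.8,-0.097,0.017,-0.09]

```text
time: 7.6
tool_pos: [468.8, -118.4, 397.5]
tcp_rot: [-179.9, 44.8, 140.3]
ft_force: [0.4, -0.3, -0.9]
finger_gap: 24.6
grip_force: 79.0
```

Emit:
apply_moves:
  rows:
    - [20.5,22.9,-20.5,-0.046,0.072,-0.088]
    - [19.8,25.7,-18.0,-0.046,0.073,-0.089]
    - [18.6,28.0,-15.3,-0.046,0.072,-0.088]
    - [17.1,30.4,-12.7,-0.046,0.073,-0.089]
    - [15.1,32.2,-10.1,-0.046,0.072,-0.088]

```text
time: 8.22
tool_pos: [431.5, 62.5, 397.7]
tcp_rot: [-176.5, 22.6, 169.8]
ft_force: [0.4, -0.5, -1.1]
finger_gap: 24.5
grip_force: 78.9
```

Emit:
apply_moves:
  rows:
    - [12.8,33.9,-7.5,-0.046,0.072,-0.088]
    - [10.2,35.2,-5.2,-0.046,0.073,-0.089]
    - [7.3,36.2,-2.8,-0.046,0.072,-0.088]
    - [-12.3,20.0,35.2,0.01,0.108,-0.038]
    - [-16.8,19.7,33.4,0.01,0.108,-0.038]

```text
time: 8.85
tool_pos: [442.9, 214.0, 332.9]
tcp_rot: [-178.7, -2.6, -170.7]
ft_force: [0.5, -0.3, -0.2]
finger_gap: 24.5
grip_force: 78.9
```

Emit:
apply_moves:
  rows:
    - [-21.0,19.4,31.2,0.011,0.109,-0.038]
    - [-25.0,18.8,28.5,0.01,0.108,-0.038]
    - [-28.6,18.1,25.3,0.01,0.108,-0.038]
    - [-31.9,17.1,22.0,0.01,0.108,-0.038]
    - [-34.6,16.1,18.2,0.011,0.109,-0.039]

```text
time: 9.48
tool_pos: [524.4, 321.1, 169.1]
tcp_rot: [-179.1, -34.0, -160.0]
ft_force: [0.6, 0.0, 0.7]
finger_gap: 24.9
grip_force: 78.9
```

Emit:
apply_moves:
  rows:
    - [-37.0,14.8,14.1,0.01,0.108,-0.038]
    - [0,0,0,0,0,0]
    - [0,0,0,0,0,0]
    - [0,0,0,0,0,0]
    - [0,0,0,0,0,0]

```text
time: 10.1
tool_pos: [540.3, 339.9, 150.0]
tcp_rot: [180.0, -38.6, -157.8]
ft_force: [-0.5, 0.4, -0.7]
finger_gap: 24.5
grip_force: 78.9
```

```bash
cat >> h.py <<'E'
def lampfit(x,y,z0,z1,r=130,cams=("top","scene")):
    for c in cams:
        p,d=snap(c); m=models.cut_out("lamp",c); P=cloud(d,c,np.ones((400,640),bool))
        for k in m:
            Q=cloud(d,c,k["pixels"]); Q=Q[(np.hypot(Q[:,0]-x,Q[:,1]-y)<r)&(Q[:,2]>z0)&(Q[:,2]<z1)]
            if len(Q)>30:
                r_=cv2.minAreaRect(Q[:,:2].astype(np.float32)); u,s,v=np.linalg.svd(Q-Q.mean(0),full_matrices=False)
                print(c,round(k["confidence"],2),len(Q),'ctr',np.round(r_[0],1),np.round(r_[1],1),'dir',np.round(v[0],3),'yaw %.1f'%np.degrees(np.arctan2(v[0,1],v[0,0])),'ztop',np.percentile(Q[:,2],[50,90]).round(1))
    return p
E
python3 - <<'E'
from h import *
import json
s=sense(); print(s["time"],s["tool_pos"],s["tcp_rot"],np.round(s["joint_pos"]),s["finger_gap"],s["ft_force"])
n_t,z_t=map(np.array,json.load(open('lamp.json'))); tp,R=pose()
print('mid pred',tp+R.apply(n_t+100*z_t),'z',R.apply(z_t))
p=lampfit(488,317,80,200)
save('s3.png',p[150:330,340:560],3)
E
```

```text
10.1 [540.28772649 339.94161396 150.04932895] [ 179.96453505  -38.60518527 -157.80522876] [ 26.  57.  35.   3. 126. -85.] 24.510271676579332 [-0.46752782  0.4202745  -0.71773973]
mid pred [486.34329649 315.28072641 159.23562189] z [0.9237733 0.3823117 0.021924 ]
top 0.58 322 ctr [487.8 307.8] [169.9  14.1] dir [-0.916 -0.399 -0.045] yaw -156.5 ztop [169.  172.5]
scene 0.72 528 ctr [496.8 320. ] [221.2  35.5] dir [ 0.922  0.388 -0.01 ] yaw 22.8 ztop [166.5 169.5]
```

View pics/s3.png

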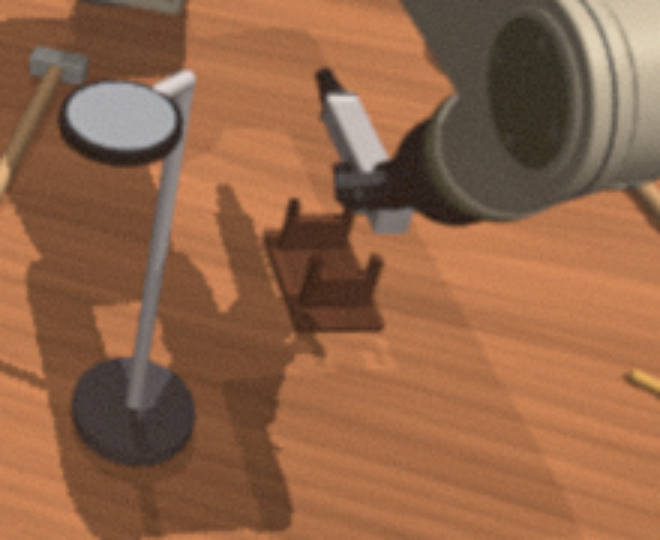

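Lamp level above the rest (crop (365,150)), along it. Now the descent.

```bash
python3 - <<'E'
from h import *
import json
n_t,z_t=map(np.array,json.load(open('lamp.json'))); tp,R=pose(); print(tp,sense()["tcp_rot"])
Q=Rot(22.5,-40,-1); tcp=np.array([488,317,58.])+[0,0,3.5]-Q@(n_t+100*z_t); print(tcp)
plan([(tcp+[0,0,25],Q,12,2),(tcp,Q,5,2)])
E
```

```text
[539.05656643 339.54559152 145.66671809] [ 179.9897911   -39.01084536 -157.80342383]
[541.58151417 341.87228475  50.87269219]
[[-7.7, 0.2, 8.7, 0.001, 0.003, -0.001], [-7.8, 0.2, 8.7, 0.0, 0.003, 0.0], [-7.8, 0.2, 8.6, 0.001, 0.003, -0.001], [-7.8, 0.2, 8.7, 0.0, 0.003, -0.001], [-7.9, 0.2, 8.6, 0.001, 0.002, 0.0]]
[[-7.8, 0.2, 8.6, 0.001, 0.003, -0.001], [-3.2, 0.0, 3.8, 0.0, 0.0, 0.0], [-3.2, 0.0, 3.8, 0.0, 0.0, 0.0], [-3.2, 0.0, 3.9, 0.0, 0.0, 0.0], [-3.3, 0.0, 3.8, 0.0, 0.0, 0.0]]
[[-3.2, 0.0, 3.8, 0.0, 0.0, 0.0], [0, 0, 0, 0, 0, 0], [0, 0, 0, 0, 0, 0], [0, 0, 0, 0, 0, 0], [0, 0, 0, 0, 0, 0]]
[541.6 341.9  50.9]
```

Emit:
apply_moves:
  rows:
    - [-7.7,0.2,8.7,0.001,0.003,0]
    - [-7.8,0.2,8.7,0,0.003,0]
    - [-7.8,0.2,8.6,0.001,0.003,0]
    - [-7.8,0.2,8.7,0,0.003,0]
    - [0,0,0,0,0,0]

```text
time: 10.92
tool_pos: [539.4, 340.5, 94.5]
tcp_rot: [-179.9, -40.1, -157.8]
ft_force: [0.0, -0.8, -0.1]
finger_gap: 25.0
grip_force: 78.9
```

Emit:
apply_moves:
  rows:
    - [0,0,0,0,0,0]
    - [0,0,0,0,0,0]
    - [0,0,0,0,0,0]
    - [0,0,0,0,0,0]
    - [0,0,0,0,0,0]

```text
time: 11.55
tool_pos: [540.2, 340.9, 96.8]
tcp_rot: [-179.9, -39.9, -157.8]
ft_force: [0.4, -1.1, -0.9]
finger_gap: 24.9
grip_force: 78.9
```

```bash
python3 - <<'E'
from h import *
import json
n_t,z_t=map(np.array,json.load(open('lamp.json'))); tp,R=pose(); print(tp,sense()["tcp_rot"])
lampfit(488,317,60,160)
Q=Rot(22.5,-40,-1); tcp=np.array([488,317,58.])+[0,0,3.5]-Q@(n_t+100*z_t); print(tcp)
print(R.apply(z_t))
plan([(tcp+[0,0,15],Q,12,2),(tcp,Q,5,2)])
E
```

```text
[540.20824723 340.94337844  96.82752881] [-179.87966445  -39.88692427 -157.80192672]
top 0.76 350 ctr [484.8 308.2] [185.5  16. ] dir [-0.921 -0.389 -0.034] yaw -157.1 ztop [116.7 120.1]
scene 0.74 526 ctr [487.1 310.1] [192.  38.] dir [ 0.923  0.384 -0.035] yaw 22.6 ztop [117.  119.7]
[541.58151417 341.87228475  50.87269219]
[ 9.23305753e-01  3.84065461e-01 -4.56823916e-04]
[[-7.0, 0.1, 7.5, 0.0, 0.001, -0.001], [-7.0, 0.2, 7.5, 0.001, 0.0, -0.002], [-7.1, 0.1, 7.6, 0.0, 0.001, -0.001], [-3.2, 0.0, 3.8, 0.0, 0.0, 0.0], [-3.2, 0.0, 3.8, 0.0, 0.0, 0.0]]
[[-3.2, 0.0, 3.8, 0.0, 0.0, 0.0], [0, 0, 0, 0, 0, 0], [0, 0, 0, 0, 0, 0], [0, 0, 0, 0, 0, 0], [0, 0, 0, 0, 0, 0]]
[541.6 341.9  50.9]
```

```bash
python3 - <<'E'
from h import *
import cv2
h=np.array([.924,.383]);n=np.array([-.383,.924])
tp,R=pose(); zt=tp[2]+9.2+13; print(zt)
for c in("top","scene"):
    p,d=snap(c); P=cloud(d,c,np.ones((400,640),bool)); a=(P[:,:2]-[488,317])@h; b=(P[:,:2]-[488,317])@n
    for lo,hi in((-110,-90),(-90,-60),(-60,-40),(-40,-20),(-20,0),(0,20)):
        m=(a>lo)&(a<hi)&(abs(b)<40)&(P[:,2]>zt-7)&(P[:,2]<zt+7)
        if m.sum()>5: print(c,lo,m.sum(),np.percentile(b[m],[2,50,98]).round(1),P[m,2].mean().round(1))
    for lo,hi in((-50,-20),(20,50)):
        m=(a>lo)&(a<hi)&(abs(b)<40)&(P[:,2]>58)&(P[:,2]<70); 
        if m.sum()>3: print(c,'prongs',lo,m.sum(),np.percentile(b[m],[2,50,98]).round(1))
    b0=P[(b>-13)&(b<13)&(P[:,2]>zt-35)&(P[:,2]<zt+5)&(abs(a)<130)]; print('along',np.percentile((b0[:,:2]-[488,317])@h,[1,99]).round(1))
    if c=='top': save('t3.png',p[150:260,140:280],4)
E
```

```text
118.88365383320945
top -110 8 [-5.9 -2.   0.9] 113.5
top -90 38 [-11.2  -4.8   0.5] 114.8
top -60 38 [-13.6  -7.8  -1.9] 117.9
top -40 35 [-13.7  -7.4  -1.5] 117.8
top -20 35 [-13.6  -8.2  -1.7] 117.6
top 0 38 [-13.8  -7.6  -1.1] 117.9
top prongs -50 13 [-30.3 -26.9 -22.9]
top prongs 20 13 [-29.9 -27.1 -22.2]
along [-97.9  85.1]
scene -110 7 [-3.7 -0.1  3. ] 113.0
scene -90 33 [-8.2 -1.8  7.5] 115.0
scene -60 51 [-12.3  -1.9  11.1] 118.0
scene -40 58 [-12.7  -1.4  12.7] 118.0
scene -20 59 [-12.9  -1.8  11.3] 118.1
scene 0 68 [-12.9  -1.3  12.9] 117.7
scene prongs -50 17 [-28.9 -25.  -20.8]
scene prongs 20 22 [-28.9 -25.8 -20.7]
along [-96.9  90.9]
```

View pics/t3.png

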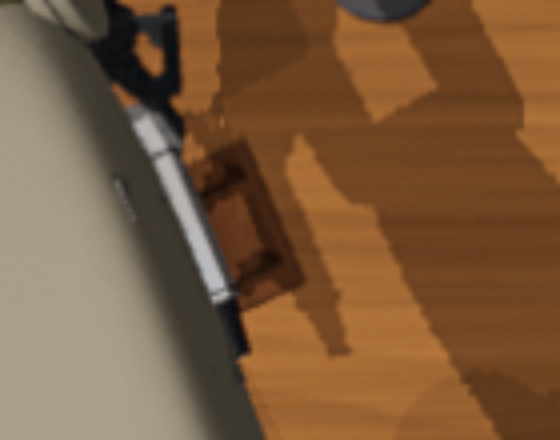

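Lamp at (190,215) in the crop, its lit edge at -13.7 and scene width ±12.8 about the rest's axis: centred and level. Lower it.

Emit:
apply_moves:
  rows:
    - [-7.0,0.1,7.5,0,0,0]
    - [-7.0,0.2,7.5,0,0,0]
    - [-7.1,0.1,7.6,0,0,0]
    - [-3.2,0,3.8,0,0,0]
    - [-3.2,0,3.8,0,0,0]

```text
time: 12.48
tool_pos: [541.6, 341.9, 55.4]
tcp_rot: [-179.9, -39.9, -157.8]
ft_force: [-0.0, 0.0, -1.4]
finger_gap: 24.6
grip_force: 78.9
```

Emit:
apply_moves:
  rows:
    - [-1.6,0,1.9,0,0,0]
    - [-1,0,1.2,0,0,0]
    - [0,0,0,0,0,0]
    - [0,0,0,0,0,0]
    - [0,0,0,0,0,0]

```text
time: 13.1
tool_pos: [541.8, 341.9, 52.0]
tcp_rot: [-179.9, -39.9, -157.8]
ft_force: [0.1, 0.4, -1.3]
finger_gap: 24.8
grip_force: 78.9
```

Emit:
apply_moves:
  rows:
    - [0,0,0,0,0,0]
    - [-0.6,0,0.8,0,0,0]
    - [0,0,0,0,0,0]
    - [0,0,0,0,0,0]
    - [0,0,0,0,0,0]

```text
time: 13.72
tool_pos: [541.6, 341.9, 50.8]
tcp_rot: [-179.9, -39.9, -157.8]
ft_force: [0.2, -1.5, -2.5]
finger_gap: 24.9
grip_force: 78.9
```

Emit:
apply_moves:
  rows:
    - [-0.6,0,0.8,0,0,0]
    - [0,0,0,0,0,0]
    - [0,0,0,0,0,0]
    - [0,0,0,0,0,0]
    - [0,0,0,0,0,0]

```text
time: 14.35
tool_pos: [541.6, 341.9, 49.9]
tcp_rot: [-179.9, -39.9, -157.8]
ft_force: [0.0, 0.3, -0.5]
finger_gap: 24.6
grip_force: 79.2
```

Emit:
apply_moves:
  rows:
    - [-0.5,0,0.6,0,0,0]
    - [0,0,0,0,0,0]
    - [0,0,0,0,0,0]
    - [0,0,0,0,0,0]
    - [0,0,0,0,0,0]

```text
time: 14.98
tool_pos: [541.6, 341.9, 49.7]
tcp_rot: [-179.9, -39.9, -157.8]
ft_force: [-0.4, 0.6, 5.9]
finger_gap: 25.4
grip_force: 79.4
```

Contact (about 6 N). Release and back off along the tool axis.

Emit:
apply_moves:
  rows:
    - [0,0,0,0,0,0]
    - [0,0,0,0,0,0]
    - [0,0,0,0,0,0]
    - [0,0,0,0,0,0]
    - [0,0,0,0,0,0]
  fingers: 70

```text
time: 15.6
tool_pos: [541.6, 341.8, 49.0]
tcp_rot: [-179.9, -39.9, -157.8]
ft_force: [-1.5, 0.4, -0.4]
finger_gap: 69.8
grip_force: 0.0
```

Emit:
apply_moves:
  rows:
    - [0,0,-15,0,0,0]
    - [0,0,-25,0,0,0]
    - [0,0,-30,0,0,0]
    - [0,0,-30,0,0,0]
    - [0,0,-30,0,0,0]

```text
time: 16.23
tool_pos: [590.6, 358.1, 140.8]
tcp_rot: [180.0, -39.2, -157.8]
ft_force: [0.6, 0.7, -1.3]
finger_gap: 70.1
grip_force: 0.0
```

```bash
cat > reg.py <<'E'
from h import *
h=np.array([.924,.383]);n=np.array([-.383,.924])
def look(cams):
  for c in cams:
    p,d=snap(c); P=cloud(d,c,np.ones((400,640),bool)); a=(P[:,:2]-[488,317])@h; b=(P[:,:2]-[488,317])@n
    for lo,hi in((-110,-90),(-60,-20),(-20,20),(20,60),(60,95)):
        m=(a>lo)&(a<hi)&(abs(b)<20)&(P[:,2]>60)&(P[:,2]<80)
        if m.sum()>5: print(c,lo,m.sum(),np.percentile(b[m],[2,50,98]).round(1),np.percentile(P[m,2],[10,50,90]).round(1))
    m=(abs(b)<20)&(P[:,2]>50)&(P[:,2]<80)&(abs(a)<130); print('along',np.percentile(a[m],[1,99]).round(1))
  return p
E
python3 - <<'E'
from reg import *
s=sense(); print(s["time"],s["tool_pos"],s["tcp_rot"],np.round(s["joint_pos"]),s["ft_force"])
look(("top","scene"))
Q=Rot(22.5,0,-1)
plan([(np.array([488,317,140.]),Q,45,8)])
E
```

```text
16.225 [590.59092056 358.06891665 140.78037225] [ 179.95955449  -39.23397567 -157.83009389] [ 26.  79.   2.   4. 139. -85.] [ 0.551357    0.74387101 -1.2563755 ]
top -20 17 [-14.6 -12.9 -11.8] [61.4 66.  69.7]
top 20 26 [-13.5 -12.2  -9.3] [63.6 69.2 71.1]
top 60 30 [-12.6  -9.9  -5.2] [63.3 68.8 72.6]
along [-54.6  88.7]
scene -110 11 [-6.6 -3.5  5.2] [62.6 63.9 66.2]
scene -60 113 [-13.   -2.5  12.3] [66.8 71.3 73.2]
scene -20 88 [-12.5  -7.5  11.2] [64.4 71.1 73. ]
scene 20 60 [-12.7  -8.7  12.6] [62.3 70.4 72.7]
scene 60 153 [-12.   -1.8  12.2] [64.2 70.9 73.4]
along [-94.5  93.1]
[[16.7, 0.1, 15.5, 0.001, -0.134, -0.001], [18.6, 0.2, 13.1, 0.0, -0.134, -0.001], [20.2, 0.2, 10.5, 0.001, -0.134, -0.001], [21.4, 0.2, 7.7, 0.001, -0.134, -0.002], [22.3, 0.2, 4.7, 0.0, -0.134, -0.001]]
[488. 317. 140.]
```

Emit:
apply_moves:
  rows:
    - [16.7,0.1,15.5,0.001,-0.134,-0.001]
    - [18.6,0.2,13.1,0.0,-0.134,-0.001]
    - [20.2,0.2,10.5,0.001,-0.134,-0.001]
    - [21.4,0.2,7.7,0.001,-0.134,-0.002]
    - [22.3,0.2,4.7,0.0,-0.134,-0.001]

```text
time: 16.95
tool_pos: [535.1, 339.1, 159.4]
tcp_rot: [179.8, -11.3, -157.7]
ft_force: [-0.7, 0.4, 1.2]
finger_gap: 69.7
grip_force: 0.0
```

Emit:
apply_moves:
  rows:
    - [0,0,0,0,0,0]
    - [0,0,0,0,0,0]
    - [0,0,0,0,0,0]
    - [0,0,0,0,0,0]
    - [0,0,0,0,0,0]

```text
time: 17.58
tool_pos: [534.3, 338.5, 155.6]
tcp_rot: [179.9, -12.0, -157.7]
ft_force: [0.8, 1.2, 0.1]
finger_gap: 70.0
grip_force: 0.0
```

```bash
python3 - <<'E'
from reg import *
s=sense(); print(s["time"],s["tool_pos"],s["tcp_rot"],np.round(s["joint_pos"]),s["ft_force"])
look(("scene",))
tp,R=pose(); p,d=snap("wrist"); save('w4.png',p)
Q=Rot(22.5,0,-1)
plan([(np.array([488,317,65.]),Q,20,8),(np.array([488,317,41.]),Q,12,8)])
E
```

```text
17.575 [534.28466066 338.52280255 155.58593283] [ 179.87975287  -12.02792194 -157.72616039] [ 27.  27.  71.   1.  94. -85.] [0.81562564 1.24602533 0.10900141]
scene -110 10 [-6.2 -1.5  4.4] [65.  65.6 66.5]
scene -60 98 [-12.7  -4.3  11.3] [65.4 71.1 73.4]
scene -20 130 [-12.6  -2.3  11.9] [67.8 71.5 73. ]
scene 20 147 [-12.4  -2.4  12.8] [65.8 71.5 73.1]
scene 60 156 [-12.2  -1.2  12.7] [63.1 70.7 73. ]
along [-92.   93.3]
[[5.1, -0.4, 16.5, 0.0, -0.035, -0.001], [5.6, -0.5, 16.3, 0.001, -0.035, 0.0], [6.3, -0.4, 16.2, 0.0, -0.035, -0.001], [6.7, -0.4, 15.8, 0.001, -0.035, -0.001], [7.4, -0.4, 15.7, 0.0, -0.035, 0.0]]
[[7.9, -0.3, 15.4, 0.0, -0.035, -0.001], [0.0, 0.0, 12.0, 0.0, 0.0, 0.0], [-0.1, -0.1, 12.0, 0.0, 0.0, 0.0], [0, 0, 0, 0, 0, 0], [0, 0, 0, 0, 0, 0]]
[488.1 317.   41. ]
```

View pics/w4.png

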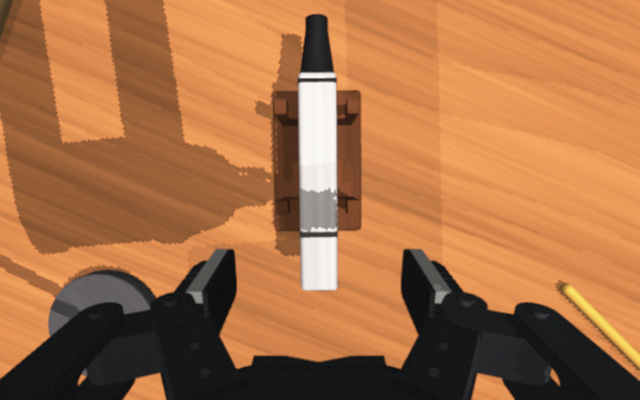

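Lamp lies in both forks, (317,15) nose to (320,290) tail, centred between prongs. Move over its middle.

```bash
python3 - <<'E'
from h import *
Q=Rot(22.5,0,-1)
plan([(np.array([488,317,130.]),Q,14,4)])
E
```

```text
[[8.8, -0.5, 7.1, 0.0, -0.042, -0.001], [9.1, -0.5, 6.7, 0.001, -0.042, -0.001], [9.4, -0.4, 6.4, 0.001, -0.042, 0.0], [9.6, -0.5, 5.9, 0.0, -0.042, -0.001], [9.9, -0.5, 5.5, 0.0, -0.042, -0.001]]
[488. 317. 130.]
```

Emit:
apply_moves:
  rows:
    - [8.8,-0.5,7.1,0.0,-0.042,-0.001]
    - [9.1,-0.5,6.7,0.001,-0.042,-0.001]
    - [9.4,-0.4,6.4,0.001,-0.042,0.0]
    - [9.6,-0.5,5.9,0.0,-0.042,-0.001]
    - [9.9,-0.5,5.5,0.0,-0.042,-0.001]

```text
time: 18.3
tool_pos: [487.5, 316.8, 130.4]
tcp_rot: [180.0, 0.1, -157.5]
ft_force: [0.9, -0.3, 0.7]
finger_gap: 69.8
grip_force: 0.0
```

Emit:
apply_moves:
  rows:
    - [0,0,15,0,0,0]
    - [0,0,15,0,0,0]
    - [0,0,15,0,0,0]
    - [0,0,0,0,0,0]
    - [0,0,0,0,0,0]

```text
time: 18.92
tool_pos: [487.9, 317.0, 85.5]
tcp_rot: [180.0, 0.0, -157.5]
ft_force: [0.3, -0.0, 0.9]
finger_gap: 70.0
grip_force: 0.0
```

```bash
python3 - <<'E'
from h import *
s=sense(); print(s["time"],s["tool_pos"],s["tcp_rot"],np.round(s["joint_pos"]),s["ft_force"])
plan([(np.array([488,317,41.]),Rot(22.5,0,-1),15,4)])
E
```

```text
18.925 [487.93889402 316.96916654  85.51603391] [ 1.79972006e+02  2.17721756e-03 -1.57502180e+02] [ 28.  11.  97.   0.  72. -85.] [ 0.34221538 -0.01102091  0.87000175]
[[0.0, 0.0, 14.8, 0.0, 0.0, 0.0], [0.0, 0.0, 14.9, 0.0, 0.0, 0.0], [-0.1, 0.0, 14.8, 0.0, 0.0, 0.0], [0, 0, 0, 0, 0, 0], [0, 0, 0, 0, 0, 0]]
[488. 317.  41.]
```

Emit:
apply_moves:
  rows:
    - [0,0,15,0,0,0]
    - [0,0,15,0,0,0]
    - [0,0,14.5,0,0,0]
    - [0,0,0,0,0,0]
    - [0,0,0,0,0,0]

```text
time: 19.55
tool_pos: [487.7, 317.0, 41.1]
tcp_rot: [180.0, 0.0, -157.5]
ft_force: [-0.4, 0.3, 0.6]
finger_gap: 69.9
grip_force: 0.0
```

Emit:
apply_moves:
  rows:
    - [0,0,0,0,0,0]
    - [0,0,0,0,0,0]
    - [0,0,0,0,0,0]
    - [0,0,0,0,0,0]
    - [0,0,0,0,0,0]
  fingers: 15

```text
time: 20.18
tool_pos: [488.2, 317.2, 41.9]
tcp_rot: [180.0, 0.1, -157.5]
ft_force: [-0.2, -0.2, 5.9]
finger_gap: 25.0
grip_force: 79.0
```

Emit:
apply_moves:
  rows:
    - [0,0,-4,0,0,0]
    - [0,0,-8,0,0,0]
    - [0,0,-15,0,0,0]
    - [0,0,-30,0,0,0]
    - [0,0,-30,0,0,0]

```text
time: 20.8
tool_pos: [487.6, 316.8, 129.8]
tcp_rot: [180.0, 0.0, -157.5]
ft_force: [-0.2, 0.6, -0.8]
finger_gap: 24.8
grip_force: 78.5
```

Emit:
apply_moves:
  rows:
    - [0,0,-35,0,0,0]
    - [0,0,-30,0,0,0]
    - [0,0,0,0,0,0]
    - [0,0,0,0,0,0]
    - [0,0,0,0,0,0]

```text
time: 21.42
tool_pos: [486.8, 316.4, 191.4]
tcp_rot: [180.0, -0.1, -157.5]
ft_force: [0.1, 1.3, 0.2]
finger_gap: 24.8
grip_force: 78.5
```

```bash
python3 - <<'E'
from h import *
s=sense(); print(s["time"],s["tool_pos"],s["tcp_rot"],np.round(s["joint_pos"]),s["ft_force"],s["finger_gap"])
tp,R=pose(); h=R.as_matrix()[:2,0]*-1; n=np.array([-h[1],h[0]])
for c in("scene","wrist"):
    p,d=snap(c)
    if c=="scene": P=cloud(d,c,np.ones((400,640),bool))
    else:
        k=eyes.get_calibration(c); v,u=np.nonzero(d>0); z=d[v,u]; M=np.array(k["mount"])
        q=cv2.undistortPoints(np.c_[u,v].astype(float)[:,None],np.array(k["intrinsics"]),np.array(k["D"]))[:,0]
        P=R.apply(np.c_[q*z[:,None],z]@M[:3,:3].T+M[:3,3])+tp
    a=(P[:,:2]-tp[:2])@h; b=(P[:,:2]-tp[:2])@n; z=P[:,2]-tp[2]
    for lo,hi in((-110,-92),(-92,-70),(-60,-40),(-40,-20),(20,40),(40,60),(60,85)):
        m=(a>lo)&(a<hi)&(abs(b)<20)&(z>0)&(z<45)
        if m.sum()>5: print(c,lo,m.sum(),np.percentile(b[m],[2,50,98]).round(1),np.percentile(z[m],[10,50,90,98]).round(1))
    m=(abs(b)<15)&(z>0)&(z<40)&(abs(a)<130); print('along',np.percentile(a[m],[.5,99.5]).round(1))
E
```

```text
21.425 [486.78439657 316.35653507 191.38850342] [ 1.79986492e+02 -1.36505528e-01 -1.57496076e+02] [ 28.   6.  91.   0.  83. -85.] [0.13274823 1.28757788 0.17885802] 24.774495673333355
scene -92 21 [-9.5 -5.6  2.3] [21.7 25.7 27.7 28. ]
scene -60 9 [-14.5 -11.5  -7.4] [27.7 29.  30.1 30.9]
scene -40 9 [ 2.8  6.9 11.3] [28.8 29.7 31.  31.1]
scene 20 91 [-14.9  -8.6   9.8] [13.7 28.9 30.4 30.9]
scene 40 107 [-15.2  -9.2  10. ] [12.9 28.7 30.9 31.4]
scene 60 128 [-14.8  -9.1   9.8] [13.7 28.9 30.3 31. ]
along [-90.4  93.6]
wrist -110 985 [-7.   0.4  8. ] [20.3 23.5 24.9 25.5]
wrist -92 3913 [-8.5  0.4  9.3] [21.  24.5 26.5 27.4]
wrist -60 4724 [-11.9   0.5  12.6] [27.6 29.4 30.3 30.9]
wrist -40 4152 [-12.    0.5  12.7] [28.6 29.5 30.3 30.8]
wrist 20 1076 [-12.2   0.1  12.6] [28.5 29.3 30.  30.4]
along [-97.   26.7]
```

```bash
python3 - <<'E'
from h import *
plan([(np.array([440,200,190.]),Rot(140,0,1),30,8),(np.array([430,90,190.]),Rot(60,0,1),30,8),(np.array([485,13,170.]),Rot(-11.2,0,1),30,8)])
E
```

```text
[[11.0, -11.2, 0.2, 0.0, 0.0, 0.136], [9.4, -12.6, 0.2, 0.0, 0.0, 0.137], [7.5, -13.7, 0.3, 0.0, -0.001, 0.136], [5.6, -14.7, 0.2, 0.0, 0.0, 0.136], [3.6, -15.3, 0.2, -0.001, 0.0, 0.137]]
[[1.5, -15.6, 0.2, 0.0, 0.0, 0.136], [-0.7, -15.7, 0.2, 0.0, -0.001, 0.136], [-2.7, -15.4, 0.2, 0.0, 0.0, 0.137], [-6.3, -9.1, 0.0, 0.0, 0.0, 0.14], [-7.5, -8.1, 0.0, 0.0, 0.0, 0.139]]
[[-8.6, -7.0, 0.0, 0.0, 0.0, 0.14], [-9.4, -5.7, 0.0, 0.0, 0.0, 0.139], [-10.2, -4.3, 0.0, 0.0, 0.0, 0.14], [-10.6, -2.9, 0.0, 0.0, 0.0, 0.14], [-11.0, -1.4, 0.0, 0.0, 0.0, 0.139]]
[[-11.1, 0.2, 0.0, 0.0, 0.0, 0.14], [-10.9, 1.6, 0.0, 0.0, 0.0, 0.14], [-10.6, 3.2, 0.0, 0.0, 0.0, 0.139], [-4.3, 9.6, 2.2, 0.0, 0.0, 0.138], [-3.0, 10.1, 2.2, 0.0, 0.0, 0.138]]
[[-1.6, 10.4, 2.3, 0.0, 0.0, 0.138], [-0.2, 10.5, 2.2, 0.0, 0.0, 0.138], [1.4, 10.4, 2.2, 0.0, 0.0, 0.138], [2.7, 10.2, 2.2, 0.0, 0.0, 0.139], [4.1, 9.6, 2.2, 0.0, 0.0, 0.138]]
[[5.4, 9.1, 2.2, 0.0, 0.0, 0.138], [6.6, 8.1, 2.3, 0.0, 0.0, 0.138], [0, 0, 0, 0, 0, 0], [0, 0, 0, 0, 0, 0], [0, 0, 0, 0, 0, 0]]
[485.  13. 170.]
```

Emit:
apply_moves:
  rows:
    - [11.0,-11.2,0.2,0.0,0.0,0.136]
    - [9.4,-12.6,0.2,0.0,0.0,0.137]
    - [7.5,-13.7,0.3,0.0,-0.001,0.136]
    - [5.6,-14.7,0.2,0.0,0.0,0.136]
    - [3.6,-15.3,0.2,-0.001,0.0,0.137]

```text
time: 22.15
tool_pos: [457.8, 243.4, 191.1]
tcp_rot: [179.9, -0.0, 163.2]
ft_force: [-0.1, -0.2, -0.2]
finger_gap: 24.9
grip_force: 78.4
```

Emit:
apply_moves:
  rows:
    - [1.5,-15.6,0.2,0.0,0.0,0.136]
    - [-0.7,-15.7,0.2,0.0,-0.001,0.136]
    - [-2.7,-15.4,0.2,0.0,0.0,0.137]
    - [-6.3,-9.1,0.0,0.0,0.0,0.14]
    - [-7.5,-8.1,0.0,0.0,0.0,0.139]

```text
time: 22.78
tool_pos: [438.2, 177.9, 190.5]
tcp_rot: [179.9, -0.0, 123.7]
ft_force: [-0.8, -0.4, -0.3]
finger_gap: 25.4
grip_force: 78.5
```

Emit:
apply_moves:
  rows:
    - [-8.6,-7.0,0.0,0.0,0.0,0.14]
    - [-9.4,-5.7,0.0,0.0,0.0,0.139]
    - [-10.2,-4.3,0.0,0.0,0.0,0.14]
    - [-10.6,-2.9,0.0,0.0,0.0,0.14]
    - [-11.0,-1.4,0.0,0.0,0.0,0.139]

```text
time: 23.4
tool_pos: [433.3, 123.0, 190.4]
tcp_rot: [179.9, -0.1, 83.8]
ft_force: [0.0, 0.5, -1.6]
finger_gap: 24.8
grip_force: 78.5
```

Emit:
apply_moves:
  rows:
    - [-11.1,0.2,0.0,0.0,0.0,0.14]
    - [-10.9,1.6,0.0,0.0,0.0,0.14]
    - [-10.6,3.2,0.0,0.0,0.0,0.139]
    - [-4.3,9.6,2.2,0.0,0.0,0.138]
    - [-3.0,10.1,2.2,0.0,0.0,0.138]

```text
time: 24.02
tool_pos: [442.8, 72.9, 186.0]
tcp_rot: [180.0, -0.1, 43.9]
ft_force: [-0.5, -0.8, -1.0]
finger_gap: 24.5
grip_force: 78.5
```

Emit:
apply_moves:
  rows:
    - [-1.6,10.4,2.3,0.0,0.0,0.138]
    - [-0.2,10.5,2.2,0.0,0.0,0.138]
    - [1.4,10.4,2.2,0.0,0.0,0.138]
    - [2.7,10.2,2.2,0.0,0.0,0.139]
    - [4.1,9.6,2.2,0.0,0.0,0.138]

```text
time: 24.65
tool_pos: [473.3, 30.3, 174.8]
tcp_rot: [-179.9, -0.1, 4.3]
ft_force: [0.0, 0.2, -1.3]
finger_gap: 24.9
grip_force: 78.5
```

Emit:
apply_moves:
  rows:
    - [5.4,9.1,2.2,0.0,0.0,0.138]
    - [6.6,8.1,2.3,0.0,0.0,0.138]
    - [0,0,0,0,0,0]
    - [0,0,0,0,0,0]
    - [0,0,0,0,0,0]

```text
time: 25.28
tool_pos: [485.6, 13.8, 171.1]
tcp_rot: [-179.9, -0.1, -11.1]
ft_force: [0.4, 0.1, -1.3]
finger_gap: 25.1
grip_force: 78.5
```

```bash
cat > cure.py <<'E'
from h import *
def views():
    tp,R=pose(); out={}
    for c in("scene","wrist"):
        p,d=snap(c)
        if c=="scene": out[c]=cloud(d,c,np.ones((400,640),bool))
        else:
            k=eyes.get_calibration(c); v,u=np.nonzero(d>0); z=d[v,u]; M=np.array(k["mount"])
            q=cv2.undistortPoints(np.c_[u,v].astype(float)[:,None],np.array(k["intrinsics"]),np.array(k["D"]))[:,0]
            out[c]=R.apply(np.c_[q*z[:,None],z]@M[:3,:3].T+M[:3,3])+tp
            for nm in("seam_start","seam_end"): print(nm,[(round(r["confidence"],2),np.round(r["xyz"],1).tolist()) for r in models.place_of(nm,c)][:2])
            out['pic']=p
    return tp,R,out
E
python3 - <<'E'
from cure import *
s=sense(); print(s["time"],s["tool_pos"],s["tcp_rot"],np.round(s["joint_pos"]),s["ft_force"],s["finger_gap"])
tp,R,o=views(); save('w5.png',o['pic'])
h=R.as_matrix()[:2,0]; n=np.array([-h[1],h[0]])
for c in("scene","wrist"):
    P=o[c]; a=(P[:,:2]-tp[:2])@h; b=(P[:,:2]-tp[:2])@n; z=P[:,2]-tp[2]
    m=(abs(b)<15)&(z>0)&(z<40)&(abs(a)<130); print(c,'along',np.percentile(a[m],[.5,99.5]).round(1))
    for lo,hi in((-60,-30),(30,55),(60,85),(85,105)):
        m=(a>lo)&(a<hi)&(abs(b)<20)&(z>0)&(z<45)
        if m.sum()>5: print(lo,m.sum(),np.percentile(b[m],[2,50,98]).round(1),np.percentile(z[m],[10,50,90]).round(1))
    # lid rectangle and face
    B=P[(np.hypot(P[:,0]-652,P[:,1]+57)<72)&(P[:,2]>92)&(P[:,2]<100)]
    if len(B)>50:
        r=cv2.minAreaRect(B[:,:2].astype(np.float32)); print('lid',len(B),np.round(r[0],1),np.round(r[1],1),round(r[2],1),np.median(B[:,2]).round(1))
E
```

```text
25.275 [485.56772594  13.78060797 171.08273084] [-1.79904144e+02 -1.04843079e-01 -1.10911960e+01] [ -4.  -9. 108.   0.  81.  97.] [ 0.42530739  0.06570936 -1.25247217] 25.077752016437774
seam_start []
seam_end [(0.37, [369.7, -271.3, 2.4])]
scene along [-84.6  99.7]
-60 7 [ 5.   8.7 12. ] [21.1 30.3 30.8]
30 101 [-11.4   8.2  13.6] [11.2 29.  31.2]
60 75 [-8.1  5.8 11.7] [16.5 25.4 28.1]
85 52 [-7.7  2.6  7.7] [13.4 21.1 25.6]
lid 720 [652.8 -56.4] [104.6  62. ] 80.0 96.1
wrist along [-26.5  97.2]
30 5686 [-12.3   0.   12.5] [28.6 29.5 30.4]
60 4838 [-10.    0.   10.1] [21.7 25.5 27.8]
85 2163 [-7.8  0.   7.8] [20.5 23.6 25.1]
```

View pics/w5.png

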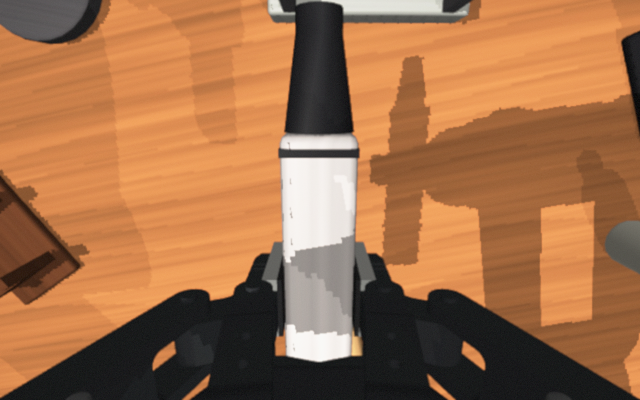

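Lamp in line with the tool (nose at (318,5), casket block's front edge at rows 5-20). Lower to seam height while standing back, then advance.

```bash
python3 - <<'E'
from h import *
Q=Rot(-11,0,1)
p=np.array([485.2,12.4,64.5]); s=np.array([505.4,8.4,64.5])
plan([(p,Q,16,4)])
E
```

```text
[[-0.1, 0.2, 15.2, 0.0, 0.0, 0.0], [0.0, 0.2, 15.3, 0.0, -0.001, -0.001], [-0.1, 0.2, 15.2, -0.001, 0.0, 0.0], [-0.1, 0.2, 15.3, 0.0, 0.0, -0.001], [0.0, 0.2, 15.2, 0.0, -0.001, 0.0]]
[[-0.1, 0.2, 15.3, 0.0, 0.0, 0.0], [0.0, 0.2, 15.2, -0.001, 0.0, -0.001], [0, 0, 0, 0, 0, 0], [0, 0, 0, 0, 0, 0], [0, 0, 0, 0, 0, 0]]
[485.2  12.4  64.5]
```

Emit:
apply_moves:
  rows:
    - [-0.1,0.2,15.2,0.0,0.0,0.0]
    - [0.0,0.2,15.3,0.0,-0.001,-0.001]
    - [-0.1,0.2,15.2,-0.001,0.0,0.0]
    - [-0.1,0.2,15.3,0.0,0.0,-0.001]
    - [0.0,0.2,15.2,0.0,-0.001,0.0]

```text
time: 26.1
tool_pos: [485.1, 12.6, 93.5]
tcp_rot: [-180.0, 0.0, -11.1]
ft_force: [0.2, 0.3, -0.9]
finger_gap: 24.6
grip_force: 78.5
```

Emit:
apply_moves:
  rows:
    - [-0.1,0.2,15.3,0.0,0.0,0.0]
    - [0.0,0.2,15.2,-0.001,0.0,-0.001]
    - [0,0,0,0,0,0]
    - [0,0,0,0,0,0]
    - [0,0,0,0,0,0]

```text
time: 26.72
tool_pos: [485.9, 12.2, 65.2]
tcp_rot: [180.0, -0.1, -11.0]
ft_force: [-0.3, -0.1, -1.2]
finger_gap: 24.7
grip_force: 78.5
```

```bash
python3 - <<'E'
from cure import *
s=sense(); print(s["time"],s["tool_pos"],s["tcp_rot"],s["ft_force"],s["finger_gap"])
tp,R=pose(); h=R.as_matrix()[:2,0]; n=np.array([-h[1],h[0]])
for c in("scene","top"):
    p,d=snap(c); P=cloud(d,c,np.ones((400,640),bool)); a=(P[:,:2]-tp[:2])@h; b=(P[:,:2]-tp[:2])@n
    m=(abs(b)<10)&(P[:,2]>66)&(P[:,2]<100)&(a>50)&(a<112); print(c,'nose at',np.percentile(a[m],99).round(1),'z',np.median(P[m&(a>85),2]).round(1))
    for nm in("seam_start","seam_end"):
        for r in models.place_of(nm,c)[:2]:
            t=R.inv().apply(np.array(r["xyz"])-tp); print(c,nm,round(r["confidence"],2),t.round(1))
    m=(P[:,2]>93)&(P[:,2]<99)&(a>105)&(a<220)&(b>-140)&(b<20); print('lid a,b ranges',np.percentile(a[m],[1,99]).round(1),np.percentile(b[m],[1,99]).round(1))
Q=Rot(-11,0,1)
plan([(np.array([505.4,8.4,64.5]),Q,4.5,2)])
E
```

```text
26.725 [485.9374889   12.16098383  65.24149038] [ 1.79984418e+02 -8.65024895e-02 -1.10414385e+01] [-0.29298065 -0.11239887 -1.162188  ] 24.737599249406582
scene nose at 99.4 z 86.1
scene seam_start 0.95 [148.2   2.7 -14.5]
scene seam_end 0.62 [147.8  71.1 -15. ]
scene seam_end 0.37 [-110.8   18.6   68.6]
lid a,b ranges [147.  206.5] [-86.1  16. ]
top nose at 98.6 z 88.0
top seam_start 0.59 [144.   -0.5 -16.3]
top seam_start 0.28 [147.8  50.5 -18.4]
top seam_end 0.72 [142.1  70.2 -17.1]
top seam_end 0.53 [ -55.9 -298.2   66.4]
lid a,b ranges [147.4 204. ] [-87.6  13.4]
[[4.1, 0.0, 0.0, 0.0, 0.0, 0.0], [4.1, 0.0, 0.1, 0.0, 0.0, 0.0], [4.0, 0.0, 0.0, 0.0, 0.0, 0.0], [4.1, -0.1, 0.0, 0.0, 0.0, -0.001], [4.1, 0.0, 0.0, 0.0, 0.0, 0.0]]
[505.4   8.4  64.5]
```

Nose 48 mm off the face and in line with the start. Advance 20 mm and hold.

Emit:
apply_moves:
  rows:
    - [4,0,0,0,0,0]
    - [4,0,0,0,0,0]
    - [4,0,0,0,0,0]
    - [4,0,0,0,0,0]
    - [4,0,0,0,0,0]

```text
time: 27.65
tool_pos: [505.1, 8.3, 64.4]
tcp_rot: [180.0, 0.0, -11.0]
ft_force: [1.0, -0.8, -0.5]
finger_gap: 25.1
grip_force: 78.5
```

Emit:
apply_moves:
  rows:
    - [0,0,0,0,0,0]
    - [0,0,0,0,0,0]
    - [0,0,0,0,0,0]
    - [0,0,0,0,0,0]
    - [0,0,0,0,0,0]

```text
time: 28.28
tool_pos: [504.8, 8.4, 64.4]
tcp_rot: [180.0, -0.0, -11.0]
ft_force: [-0.1, 0.0, -1.2]
finger_gap: 24.9
grip_force: 78.5
```

```bash
python3 - <<'E'
from cure import *
s=sense(); print(s["time"],s["tool_pos"],s["tcp_rot"],s["ft_force"])
tp,R=pose(); print('to start',R.inv().apply(np.array([629.6,-15.7,81])-tp),'end',R.inv().apply(np.array([615.9,-86.4,81])-tp))
p,d=snap("scene"); save('s6.png',p[150:290,200:360],4)
for nm in("seam_start","seam_end"):
    for r in models.place_of(nm,"scene")[:1]: print(nm,round(r["confidence"],2),R.inv().apply(np.array(r["xyz"])-tp).round(1))
E
```

```text
28.275 [504.82261954   8.42885742  64.43734222] [ 1.79977640e+02 -1.15285528e-03 -1.10369848e+01] [-0.13675601  0.0383754  -1.19117128]
to start [127.08909888  -0.1986782  -16.5601794 ] end [127.17748864  71.81639937 -16.53207332]
seam_start 0.91 [131.2   1.6 -15.2]
seam_end 0.84 [125.9  68.3 -18.6]
```

View pics/s6.png

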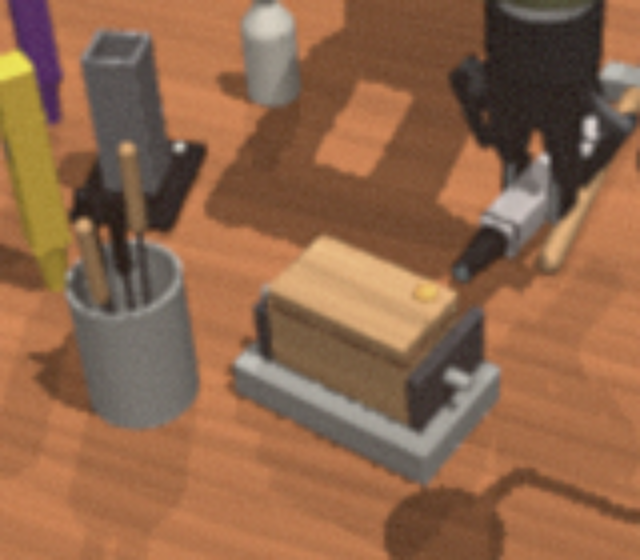

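The nose (465,270) points at the stud end (428,292) from clear of the casket. Hold on, then sweep at 19 mm/s.

Emit:
apply_moves:
  rows:
    - [0,0,0,0,0,0]
    - [0,0,0,0,0,0]
    - [0,0,0,0,0,0]
    - [0,0,0,0,0,0]
    - [0,0,0,0,0,0]

```text
time: 29.05
tool_pos: [504.8, 8.4, 64.4]
tcp_rot: [180.0, 0.0, -11.0]
ft_force: [-0.1, -0.7, -1.4]
finger_gap: 24.7
grip_force: 78.5
```

Emit:
apply_moves:
  rows:
    - [0,0,0,0,0,0]
    - [0,0,0,0,0,0]
    - [0,2.4,0,0,0,0]
    - [0,2.4,0,0,0,0]
    - [0,2.4,0,0,0,0]

```text
time: 29.68
tool_pos: [503.4, 1.1, 64.4]
tcp_rot: [180.0, 0.0, -11.0]
ft_force: [-0.3, 0.5, -0.6]
finger_gap: 25.3
grip_force: 78.5
```

Emit:
apply_moves:
  rows:
    - [0,2.4,0,0,0,0]
    - [0,2.4,0,0,0,0]
    - [0,2.4,0,0,0,0]
    - [0,2.4,0,0,0,0]
    - [0,2.4,0,0,0,0]

```text
time: 30.3
tool_pos: [501.1, -10.6, 64.4]
tcp_rot: [180.0, 0.0, -11.0]
ft_force: [-0.6, 0.8, -0.7]
finger_gap: 24.9
grip_force: 78.5
```

Emit:
apply_moves:
  rows:
    - [0,2.4,0,0,0,0]
    - [0,2.4,0,0,0,0]
    - [0,2.4,0,0,0,0]
    - [0,2.4,0,0,0,0]
    - [0,2.4,0,0,0,0]

```text
time: 30.92
tool_pos: [498.8, -22.4, 64.4]
tcp_rot: [180.0, 0.0, -11.0]
ft_force: [0.7, 0.7, -1.1]
finger_gap: 24.9
grip_force: 78.5
```

```bash
python3 - <<'E'
from h import *
tp,R=pose(); print(sense()["time"],'end',R.inv().apply(np.array([615.9,-86.4,81])-tp),sense()["tcp_rot"])
E
```

```text
30.925 end [127.14221486  40.43299508 -16.55960837] [ 1.79975091e+02  1.19470813e-03 -1.10377076e+01]
```

Emit:
apply_moves:
  rows:
    - [0,2.4,0,0,0,0]
    - [0,2.4,0,0,0,0]
    - [0,2.4,0,0,0,0]
    - [0,2.4,0,0,0,0]
    - [0,2.4,0,0,0,0]

```text
time: 31.55
tool_pos: [496.6, -34.1, 64.4]
tcp_rot: [180.0, 0.0, -11.0]
ft_force: [0.0, -0.2, -0.5]
finger_gap: 24.9
grip_force: 78.5
```

Emit:
apply_moves:
  rows:
    - [0,2.4,0,0,0,0]
    - [0,2.4,0,0,0,0]
    - [0,2.4,0,0,0,0]
    - [0,2.4,0,0,0,0]
    - [0,2.4,0,0,0,0]

```text
time: 32.17
tool_pos: [494.2, -45.9, 64.4]
tcp_rot: [180.0, 0.0, -11.0]
ft_force: [-0.1, -0.2, -1.0]
finger_gap: 24.7
grip_force: 78.5
```

Emit:
apply_moves:
  rows:
    - [0,2.4,0,0,0,0]
    - [0,2.4,0,0,0,0]
    - [0,2.4,0,0,0,0]
    - [0,2.4,0,0,0,0]
    - [0,2.4,0,0,0,0]

```text
time: 32.8
tool_pos: [492.0, -57.7, 64.4]
tcp_rot: [180.0, -0.0, -11.0]
ft_force: [-0.5, 0.4, -0.5]
finger_gap: 24.9
grip_force: 78.5
```

Emit:
apply_moves:
  rows:
    - [0,2.4,0,0,0,0]
    - [0,2,0,0,0,0]
    - [0,0,0,0,0,0]
    - [0,0,0,0,0,0]
    - [0,0,0,0,0,0]

```text
time: 33.42
tool_pos: [491.1, -61.8, 64.4]
tcp_rot: [180.0, 0.0, -11.0]
ft_force: [-0.6, 0.2, -0.6]
finger_gap: 25.2
grip_force: 78.5
```

Emit:
apply_moves:
  rows:
    - [0,0,0,0,0,0]
    - [0,0,0,0,0,0]
    - [0,0,0,0,0,0]
    - [0,0,0,0,0,0]
    - [0,0,0,0,0,0]

```text
time: 34.05
tool_pos: [491.1, -61.9, 64.4]
tcp_rot: [180.0, 0.0, -11.0]
ft_force: [0.9, 0.4, -0.5]
finger_gap: 24.5
grip_force: 78.5
```

Emit:
apply_moves:
  rows:
    - [0,0,0,0,0,0]
    - [0,0,0,0,0,0]
    - [0,0,0,0,0,0]
    - [0,0,0,0,0,0]
    - [0,0,0,0,0,0]

```text
time: 34.67
tool_pos: [491.1, -61.9, 64.4]
tcp_rot: [180.0, 0.0, -11.0]
ft_force: [0.3, -1.4, -1.6]
finger_gap: 25.3
grip_force: 78.5
```

```bash
python3 - <<'E'
from h import *
tp,R=pose(); print(sense()["time"],'end',R.inv().apply(np.array([615.9,-86.4,81])-tp),sense()["tcp_rot"])
p,d=snap("scene")
for r in models.place_of("seam_end","scene")[:1]: print(round(r["confidence"],2),R.inv().apply(np.array(r["xyz"])-tp).round(1))
# back off 40 mm, up, then reverse way to the rest
u=R.as_matrix()[:,0]
b=tp-40*u
p1,R1=plan([(b,R.as_matrix(),12,4),(b+[0,0,120],R.as_matrix(),30,4)]); print('---')
plan([(np.array([430,60,190.]),Rot(45,0,1),35,8),(np.array([440,200,190.]),Rot(130,0,1),35,8),(np.array([488,317,150.]),Rot(202.5,0,1),35,8)],(p1,R1))
E
```

```text
34.675 end [127.1398588    0.19059357 -16.55934476] [ 1.79975083e+02  1.70510543e-03 -1.10401897e+01]
0.68 [127.1   0.3 -19.1]
[[-10.0, 0.0, 0.0, 0.0, 0.0, 0.0], [-10.0, 0.0, 0.0, 0.0, 0.0, 0.0], [-10.0, 0.0, 0.0, 0.0, 0.0, 0.0], [-10.0, 0.0, 0.0, 0.0, 0.0, 0.0], [0.0, 0.0, -24.0, 0.0, 0.0, 0.0]]
[[0.0, 0.0, -24.0, 0.0, 0.0, 0.0], [0.0, 0.0, -24.0, 0.0, 0.0, 0.0], [0.0, 0.0, -24.0, 0.0, 0.0, 0.0], [0.0, 0.0, -24.0, 0.0, 0.0, 0.0], [0, 0, 0, 0, 0, 0]]
[451.9 -54.2 184.4]
---
[[-5.4, -13.5, -0.7, 0.0, 0.0, -0.122], [-3.8, -14.0, -0.7, 0.0, 0.0, -0.123], [-1.9, -14.4, -0.7, 0.0, 0.0, -0.122], [-0.3, -14.5, -0.7, 0.0, 0.0, -0.122], [1.6, -14.5, -0.7, 0.0, 0.0, -0.122]]
[[3.3, -14.1, -0.7, 0.0, 0.0, -0.123], [5.0, -13.7, -0.7, 0.0, 0.0, -0.122], [6.6, -12.9, -0.7, 0.0, 0.0, -0.122], [9.6, -8.4, 0.0, 0.0, 0.0, -0.135], [10.7, -6.9, 0.0, 0.0, 0.0, -0.135]]
[[11.6, -5.5, 0.0, 0.0, 0.0, -0.135], [12.1, -3.9, 0.0, 0.0, 0.0, -0.134], [12.6, -2.2, 0.0, 0.0, 0.0, -0.135], [12.7, -0.5, -0.1, 0.0, 0.0, -0.135], [12.7, 1.2, 0.0, 0.0, 0.0, -0.135]]
[[12.5, 2.9, 0.0, 0.0, 0.0, -0.135], [11.9, 4.6, 0.0, 0.0, 0.0, -0.135], [11.2, 6.1, 0.0, 0.0, 0.0, -0.135], [10.3, 7.5, 0.0, 0.0, 0.0, -0.135], [5.9, 11.2, 4.0, 0.0, 0.0, -0.126]]
[[4.4, 11.9, 4.0, 0.0, 0.0, -0.127], [2.9, 12.3, 4.0, 0.0, 0.0, -0.126], [1.3, 12.6, 4.0, 0.0, 0.0, -0.127], [-0.3, 12.6, 4.0, 0.0, 0.0, -0.126], [-1.9, 12.5, 4.0, 0.0, 0.0, -0.127]]
[[-3.4, 12.2, 4.0, 0.0, 0.0, -0.126], [-5.0, 11.6, 4.0, 0.0, 0.0, -0.127], [-6.4, 10.9, 4.0, 0.0, 0.0, -0.126], [-7.7, 10.1, 3.9, 0.0, 0.0, -0.127], [0, 0, 0, 0, 0, 0]]
[488. 317. 150.]
```

Held for over a second at the far end. Withdraw and return to the rest.

Emit:
apply_moves:
  rows:
    - [-10,0,0,0,0,0]
    - [-10,0,0,0,0,0]
    - [-10,0,0,0,0,0]
    - [-10,0,0,0,0,0]
    - [0,0,-24,0,0,0]

```text
time: 35.4
tool_pos: [448.9, -53.5, 86.6]
tcp_rot: [180.0, 0.3, -11.0]
ft_force: [-0.0, -0.6, -0.3]
finger_gap: 25.0
grip_force: 78.6
```

Emit:
apply_moves:
  rows:
    - [0,0,-24,0,0,0]
    - [0,0,-24,0,0,0]
    - [0,0,-24,0,0,0]
    - [0,0,-24,0,0,0]
    - [0,0,0,0,0,0]

```text
time: 36.02
tool_pos: [453.0, -54.4, 186.5]
tcp_rot: [180.0, -0.2, -11.0]
ft_force: [-0.1, -0.4, -1.6]
finger_gap: 24.9
grip_force: 78.6
```

Emit:
apply_moves:
  rows:
    - [-5.4,-13.5,-0.7,0.0,0.0,-0.122]
    - [-3.8,-14.0,-0.7,0.0,0.0,-0.123]
    - [-1.9,-14.4,-0.7,0.0,0.0,-0.122]
    - [-0.3,-14.5,-0.7,0.0,0.0,-0.122]
    - [1.6,-14.5,-0.7,0.0,0.0,-0.122]

```text
time: 36.65
tool_pos: [437.1, 17.7, 186.2]
tcp_rot: [-180.0, 0.1, 24.2]
ft_force: [-0.6, 0.0, -1.9]
finger_gap: 24.8
grip_force: 78.6
```

Emit:
apply_moves:
  rows:
    - [3.3,-14.1,-0.7,0.0,0.0,-0.123]
    - [5.0,-13.7,-0.7,0.0,0.0,-0.122]
    - [6.6,-12.9,-0.7,0.0,0.0,-0.122]
    - [9.6,-8.4,0.0,0.0,0.0,-0.135]
    - [10.7,-6.9,0.0,0.0,0.0,-0.135]

```text
time: 37.28
tool_pos: [430.9, 85.8, 188.3]
tcp_rot: [-179.9, 0.1, 60.7]
ft_force: [0.4, 0.1, -0.9]
finger_gap: 25.1
grip_force: 78.6
```

Emit:
apply_moves:
  rows:
    - [11.6,-5.5,0.0,0.0,0.0,-0.135]
    - [12.1,-3.9,0.0,0.0,0.0,-0.134]
    - [12.6,-2.2,0.0,0.0,0.0,-0.135]
    - [12.7,-0.5,-0.1,0.0,0.0,-0.135]
    - [12.7,1.2,0.0,0.0,0.0,-0.135]

```text
time: 37.9
tool_pos: [435.5, 149.3, 188.3]
tcp_rot: [-179.9, 0.0, 99.3]
ft_force: [-0.2, -0.9, -1.1]
finger_gap: 25.2
grip_force: 78.6
```

Emit:
apply_moves:
  rows:
    - [12.5,2.9,0.0,0.0,0.0,-0.135]
    - [11.9,4.6,0.0,0.0,0.0,-0.135]
    - [11.2,6.1,0.0,0.0,0.0,-0.135]
    - [10.3,7.5,0.0,0.0,0.0,-0.135]
    - [5.9,11.2,4.0,0.0,0.0,-0.126]

```text
time: 38.52
tool_pos: [444.0, 211.9, 184.5]
tcp_rot: [-179.9, -0.0, 137.5]
ft_force: [-0.6, 0.6, -0.7]
finger_gap: 24.8
grip_force: 78.6
```

Emit:
apply_moves:
  rows:
    - [4.4,11.9,4.0,0.0,0.0,-0.127]
    - [2.9,12.3,4.0,0.0,0.0,-0.126]
    - [1.3,12.6,4.0,0.0,0.0,-0.127]
    - [-0.3,12.6,4.0,0.0,0.0,-0.126]
    - [-1.9,12.5,4.0,0.0,0.0,-0.127]

```text
time: 39.15
tool_pos: [468.0, 270.1, 164.0]
tcp_rot: [-179.9, -0.1, 173.8]
ft_force: [0.1, -0.6, -1.5]
finger_gap: 24.7
grip_force: 78.6
```

Emit:
apply_moves:
  rows:
    - [-3.4,12.2,4.0,0.0,0.0,-0.126]
    - [-5.0,11.6,4.0,0.0,0.0,-0.127]
    - [-6.4,10.9,4.0,0.0,0.0,-0.126]
    - [-7.7,10.1,3.9,0.0,0.0,-0.127]
    - [0,0,0,0,0,0]

```text
time: 39.78
tool_pos: [486.9, 316.9, 148.0]
tcp_rot: [-180.0, -0.2, -157.5]
ft_force: [-0.0, -0.4, -1.2]
finger_gap: 25.1
grip_force: 78.6
```

```bash
python3 - <<'E'
from h import *
s=sense(); print(s["time"],s["tool_pos"],s["tcp_rot"],s["ft_force"],s["finger_gap"])
Q=Rot(202.5,0,1)
plan([(np.array([488,317,60.]),Q,15,4),(np.array([488,317,45.]),Q,5,4)])
E
```

```text
39.775 [486.93402244 316.91348732 148.00455406] [-1.79970252e+02 -1.73293019e-01 -1.57499632e+02] [-0.04682479 -0.36412116 -1.20461296] 25.121479199937713
[[-0.2, 0.0, 14.7, 0.0, -0.001, 0.0], [-0.2, -0.1, 14.6, 0.0, 0.0, 0.0], [-0.2, 0.0, 14.7, 0.0, -0.001, 0.0], [-0.2, -0.1, 14.7, 0.0, 0.0, 0.0], [-0.2, 0.0, 14.6, 0.0, -0.001, 0.0]]
[[-0.2, -0.1, 14.7, -0.001, 0.0, 0.0], [0.0, 0.0, 3.8, 0.0, 0.0, 0.0], [0.0, 0.0, 3.7, 0.0, 0.0, 0.0], [0.0, 0.0, 3.8, 0.0, 0.0, 0.0], [0.0, 0.0, 3.7, 0.0, 0.0, 0.0]]
[488. 317.  45.]
```

Emit:
apply_moves:
  rows:
    - [-0.2,0.0,14.7,0.0,-0.001,0.0]
    - [-0.2,-0.1,14.6,0.0,0.0,0.0]
    - [-0.2,0.0,14.7,0.0,-0.001,0.0]
    - [-0.2,-0.1,14.7,0.0,0.0,0.0]
    - [-0.2,0.0,14.6,0.0,-0.001,0.0]

```text
time: 40.4
tool_pos: [489.0, 317.1, 75.6]
tcp_rot: [-180.0, 0.1, -157.5]
ft_force: [0.1, 0.5, -1.7]
finger_gap: 24.9
grip_force: 78.6
```

Emit:
apply_moves:
  rows:
    - [-0.2,-0.1,14.7,0,0,0]
    - [0,0,3.8,0,0,0]
    - [0,0,3.7,0,0,0]
    - [0,0,3.8,0,0,0]
    - [0,0,1.5,0,0,0]

```text
time: 41.02
tool_pos: [489.6, 317.3, 49.4]
tcp_rot: [-180.0, 0.2, -157.5]
ft_force: [0.1, 0.0, -1.0]
finger_gap: 24.8
grip_force: 78.6
```

Emit:
apply_moves:
  rows:
    - [0,0,1,0,0,0]
    - [0,0,1,0,0,0]
    - [0,0,0,0,0,0]
    - [0,0,0,0,0,0]
    - [0,0,0,0,0,0]

```text
time: 41.65
tool_pos: [489.4, 317.3, 47.3]
tcp_rot: [-180.0, 0.2, -157.5]
ft_force: [-0.2, 1.0, -0.9]
finger_gap: 24.9
grip_force: 78.6
```

Emit:
apply_moves:
  rows:
    - [0,0,1,0,0,0]
    - [0,0,0,0,0,0]
    - [0,0,0,0,0,0]
    - [0,0,0,0,0,0]
    - [0,0,0,0,0,0]

```text
time: 42.28
tool_pos: [489.4, 317.2, 46.3]
tcp_rot: [-180.0, 0.2, -157.5]
ft_force: [0.7, -0.5, -1.1]
finger_gap: 24.8
grip_force: 78.6
```

Emit:
apply_moves:
  rows:
    - [-0.5,0,1,0,0,0]
    - [-0.5,0,1,0,0,0]
    - [0,0,1,0,0,0]
    - [0,0,0,0,0,0]
    - [0,0,0,0,0,0]

```text
time: 42.9
tool_pos: [490.3, 317.6, 43.3]
tcp_rot: [-180.0, 0.2, -157.5]
ft_force: [-0.1, -1.1, -1.8]
finger_gap: 24.7
grip_force: 78.6
```

Emit:
apply_moves:
  rows:
    - [0,0,0.7,0,0,0]
    - [0,0,0,0,0,0]
    - [0,0,0,0,0,0]
    - [0,0,0,0,0,0]
    - [0,0,0,0,0,0]

```text
time: 43.52
tool_pos: [490.3, 317.6, 42.6]
tcp_rot: [-180.0, 0.2, -157.5]
ft_force: [-0.1, -0.1, -1.6]
finger_gap: 25.4
grip_force: 78.6
```

Emit:
apply_moves:
  rows:
    - [0,0,0.7,0,0,0]
    - [0,0,0,0,0,0]
    - [0,0,0,0,0,0]
    - [0,0,0,0,0,0]
    - [0,0,0,0,0,0]

```text
time: 44.15
tool_pos: [490.4, 317.7, 41.9]
tcp_rot: [-180.0, 0.2, -157.5]
ft_force: [-0.1, 0.1, -1.0]
finger_gap: 24.8
grip_force: 78.8
```

Just touching (41.9, the height it was picked up at). One small step more, release, rise.

Emit:
apply_moves:
  rows:
    - [0,0,0.4,0,0,0]
    - [0,0,0,0,0,0]
    - [0,0,0,0,0,0]
    - [0,0,0,0,0,0]
    - [0,0,0,0,0,0]

```text
time: 44.78
tool_pos: [490.4, 317.7, 41.9]
tcp_rot: [-180.0, 0.2, -157.5]
ft_force: [-1.5, -0.3, 5.4]
finger_gap: 25.1
grip_force: 79.2
```

Emit:
apply_moves:
  rows:
    - [0,0,0,0,0,0]
    - [0,0,0,0,0,0]
    - [0,0,0,0,0,0]
    - [0,0,0,0,0,0]
    - [0,0,0,0,0,0]
  fingers: 70

```text
time: 45.4
tool_pos: [490.3, 317.6, 41.4]
tcp_rot: [-180.0, 0.2, -157.5]
ft_force: [0.8, 0.5, 0.6]
finger_gap: 70.0
grip_force: 0.0
```

Emit:
apply_moves:
  rows:
    - [0,0,-8,0,0,0]
    - [0,0,-20,0,0,0]
    - [0,0,-35,0,0,0]
    - [0,0,-35,0,0,0]
    - [0,0,-35,0,0,0]

```text
time: 46.02
tool_pos: [490.3, 317.7, 177.6]
tcp_rot: [-180.0, 0.3, -157.5]
ft_force: [0.0, 0.1, 0.3]
finger_gap: 70.0
grip_force: 0.0
```

Emit:
apply_moves:
  rows:
    - [0,0,-10,0,0,0]
    - [0,0,0,0,0,0]
    - [0,0,0,0,0,0]
    - [0,0,0,0,0,0]
    - [0,0,0,0,0,0]

```text
time: 46.65
tool_pos: [489.4, 317.3, 183.4]
tcp_rot: [-180.0, 0.1, -157.5]
ft_force: [-0.4, 0.0, 1.0]
finger_gap: 69.8
grip_force: 0.0
```

```bash
python3 - <<'E'
from reg import *
s=sense(); print(s["time"],s["tool_pos"],s["finger_gap"],s["grip_force"],s["ft_force"])
p=look(("scene",))
tp,R=pose(); p,d=snap("wrist"); k=eyes.get_calibration("wrist"); v,u=np.nonzero(d>0); z=d[v,u]; M=np.array(k["mount"])
q=cv2.undistortPoints(np.c_[u,v].astype(float)[:,None],np.array(k["intrinsics"]),np.array(k["D"]))[:,0]
P=R.apply(np.c_[q*z[:,None],z]@M[:3,:3].T+M[:3,3])+tp
a=(P[:,:2]-[488,317])@h; b=(P[:,:2]-[488,317])@n
for lo,hi in((-110,-92),(-50,-20),(-20,20),(20,50)):
    m=(a>lo)&(a<hi)&(abs(b)<18)&(P[:,2]>60)&(P[:,2]<80)
    if m.sum()>5: print('wrist',lo,m.sum(),np.percentile(b[m],[2,50,98]).round(1),np.median(P[m,2]).round(1))
E
```

```text
46.65 [489.44143937 317.25821802 183.3607886 ] 69.8459622292274 0.0 [-0.44700543  0.04677362  1.00705978]
scene -110 9 [-9.2 -2.9  3.4] [62.7 64.6 66.1]
scene -60 108 [-14.4  -4.8   9. ] [65.9 71.4 73.1]
scene -20 127 [-14.9  -4.9   9.9] [66.5 71.2 73.3]
scene 20 143 [-15.2  -4.7   9.2] [66.3 71.7 73. ]
scene 60 161 [-15.1  -4.7   9.4] [63.8 71.1 73. ]
along [-91.5  95.1]
wrist -110 106 [-7.4  0.   7.3] 64.9
wrist -50 1473 [-12.5   0.4  12.7] 71.2
wrist -20 1753 [-12.4   0.4  12.4] 71.1
wrist 20 1187 [-12.2   0.4  12.3] 71.2
```

Lamp lies level in both forks, centred, let go; the arm is clear. Handing in.

```bash
python3 -c "
from bench import job
print(job.hand_in())"
```

```text
the job is handed in; nothing more can be done
None
```

The whole sequence is done and handed in at about 47 s of robot time (limit 72 s). The lamp cured the seam from start to end and now lies level and centred in the rest, let go; the hand-in returned no verdict.

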